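Change over the specimen jars in the imaging unit and start the next run

TASK

First press the white clear button fully down and release it. Then move every yellow-capped finished jar from the carrier to the grey tray and stand every red-capped fresh jar upright in a pocket of the carrier; with that done, push the carrier along the rollers until it is fully home against the end stop, and only then press the green start button fully down and let it spring back. Leave everything else on the bench as it is.

Things in the scene. Friction and masses are not known exactly. Their poses are not given: they have to be found in the camera images.
- clear_top (a point): centre of the top face of the round white 'clear' push button, 34 mm across, on a low grey pod (75 mm square). The pod's top is 35 mm above the bench, the black collar round the button reaches 47 mm and the unpressed button's top 59 mm (origin here; it sinks with the button). Which pod stands where changes
- clear (a joint): travel of the white button in m: 0 up, 0.008 fully down. Spring return, 1.5 N at first, 5 N fully down
- start_top (a point): centre of the top face of the round green 'start' push button; pod, collar and sizes as for the white one
- start (a joint): travel of the green button in m: 0 up, 0.008 fully down. Spring return, 1.5 N at first, 5 N fully down
- carrier: loose blue plastic carrier on the rollers, 58 (x) by 224 (y) by 26 mm high, 0.4 kg, origin at its underside's centre. Four pockets in a row along y, 50 mm square inside, 54 mm apart; floor 4 mm above the underside, walls 4 mm thick, tops 26 mm above the underside. Rear (-y) end: a push plate 8 mm thick, 50 mm high, outer face at y = -112 mm. It rolls along its +y into the bay
- pocket0 (a point): middle of the floor of the carrier's rear pocket (nearest the push plate)
- pocket1 (a point): middle of the floor of the carrier's second pocket from the rear
- pocket2 (a point): middle of the floor of the carrier's third pocket from the rear
- pocket3 (a point): middle of the floor of the carrier's front pocket
- bay (a point): where the carrier's origin lies when it is fully home in the bay, its front end against the navy end stop; axes as the track's: +y is the way the carrier is pushed, z up, 50 mm above the bench. Green strips on the rails mark the bay
- loader: fixed roller track, origin on the bench under the track's middle: 14 free steel rollers, tops 50 mm up, between two aluminium rails along y (inner faces 64 mm apart, outer 80 mm, tops 62 mm up), y = -215 to +215 mm; navy end stop at +y, 85 mm high. White imaging unit beside the bay: x = 90 to 240, y = -15 to 205 mm, 135 mm high. The rollers drag a little: the carrier stays where left
- out_tray: shallow open grey tray fixed to the bench, 100 mm (x) by 150 mm (y), walls 4 mm thick and 26 mm high, floor 4 mm above the bench; origin at the centre of its underside. Empty at the start; it holds two jars side by side along y
- fresh0_center (a point): fresh specimen jar: white cylinder with a RED cap, 40 mm across, 66 mm high, about 110 g, bottom-heavy, standing on the bench. Three or four of the four are present. Its centre, half-way up, is this point; z points up when it stands.
- fresh1_center (a point): fresh specimen jar: white cylinder with a RED cap, 40 mm across, 66 mm high, about 110 g, bottom-heavy, standing on the bench. Three or four of the four are present. Its centre, half-way up, is this point; z points up when it stands.
- fresh2_center (a point): fresh specimen jar: white cylinder with a RED cap, 40 mm across, 66 mm high, about 110 g, bottom-heavy, standing on the bench. Three or four of the four are present. Its centre, half-way up, is this point; z points up when it stands.
- fresh3_center (a point): fresh specimen jar: white cylinder with a RED cap, 40 mm across, 66 mm high, about 110 g, bottom-heavy, standing on the bench. Three or four of the four are present. Its centre, half-way up, is this point; z points up when it stands.
- done0_center (a point): finished specimen jar: as the fresh ones but with a YELLOW cap; stands in a pocket of the carrier at the start. One or two of the two are present. Its centre, half-way up, is this point; z points up when it stands.
- done1_center (a point): finished specimen jar: as the fresh ones but with a YELLOW cap; stands in a pocket of the carrier at the start. One or two of the two are present. Its centre, half-way up, is this point; z points up when it stands.
- stain_bottle: amber stain bottle, 44 mm across, 85 mm high; bystander, leave alone. Origin at its underside's centre
- slide_box: closed green slide mailer box, 30 x 80 x 22 mm; bystander, leave alone. Origin at its underside's centre
- dish: covered culture dish, 72 mm across, 15 mm high; bystander, leave alone. Origin at its underside's centre
- oil_bottle: small amber oil bottle, 32 mm across, 60 mm high; bystander, leave alone. Origin at its underside's centre
- forceps: steel forceps lying flat, 120 mm long; bystander, leave alone. Origin at its underside's centre
- pen: marker pen lying flat, 130 mm long, 12 mm thick; bystander, leave alone. Origin at its underside's centre
There are look-alikes about, which are no part of the job. Leave any purple look-alike of the part that bears clear_top alone.

How it is judged (in metres and radians):
On the way, in this order (a step that is already met when the one before it is completed fails the run):
1. the white clear button is fully down (value of joint clear above 0.0065 m), for 0.05 s.
2. the white clear button is released (value of joint clear below 0.002 m), for 0.1 s.
3. every finished jar stands in the grey tray and every fresh jar stands in a pocket of the carrier (x of fresh0_center in the frame of carrier between -0.016 and 0.016 m and y of fresh0_center in the frame of carrier between -0.1 and 0.1 m and z of fresh0_center in the frame of carrier between 0.029 and 0.045 m and angle between each of fresh0_center, fresh1_center, fresh2_center, fresh3_center, done0_center, done1_center's own z axis and vertical below 0.15 rad and x of fresh1_center in the frame of carrier between -0.016 and 0.016 m and y of fresh1_center in the frame of carrier between -0.1 and 0.1 m and z of fresh1_center in the frame of carrier between 0.029 and 0.045 m and x of fresh2_center in the frame of carrier between -0.016 and 0.016 m and y of fresh2_center in the frame of carrier between -0.1 and 0.1 m and z of fresh2_center in the frame of carrier between 0.029 and 0.045 m and x of fresh3_center in the frame of carrier between -0.016 and 0.016 m and y of fresh3_center in the frame of carrier between -0.1 and 0.1 m and z of fresh3_center in the frame of carrier between 0.029 and 0.045 m and x of done0_center in the frame of out_tray between -0.045 and 0.045 m and y of done0_center in the frame of out_tray between -0.07 and 0.07 m and z of done0_center in the frame of out_tray between 0.029 and 0.045 m and x of done1_center in the frame of out_tray between -0.045 and 0.045 m and y of done1_center in the frame of out_tray between -0.07 and 0.07 m and z of done1_center in the frame of out_tray between 0.029 and 0.045 m), for 0.3 s.
4. the loaded carrier is home in the bay (all of step 3 and y of carrier in the frame of bay above -0.008 m and x of carrier in the frame of bay between -0.008 and 0.008 m and z of carrier in the frame of bay between -0.006 and 0.008 m), for 0.3 s.
5. the green start button is fully down (value of joint start above 0.0065 m), for 0.05 s.
6. the green start button is released (value of joint start below 0.002 m), for 0.1 s.
At the end, for the whole second after the job is handed in: The carrier is home in the bay (within 8 mm of touching the end stop), at rest on its rollers; every red-capped jar present stands upright in a carrier pocket, every yellow-capped jar present stands upright on the floor of the grey tray; both buttons are up (all of step 4 and value of joint each of start, clear below 0.002 m and linear speed of carrier below 0.02 m/s).
It fails at once if a bystander (bottle, slide box, dish, forceps, pen) is pushed more than 30 mm (distance of any of stain_bottle, slide_box, dish, oil_bottle, forceps, pen from where it was at the start of the episode above 0.03 m).
It fails at once if a bottle is knocked over (angle between any of stain_bottle, oil_bottle's own z axis and vertical above 0.5 rad).
It fails at once if start is pressed while the carrier is still well short of the bay (60 mm or more) (value of joint start above 0.005 m and y of carrier in the frame of bay below -0.06 m).
Of done0, done1 only 1 to 2 are there at a start; the rules pass over those that are not, and their reading is None.
Of fresh0, fresh1, fresh2, fresh3 only 3 to 4 are there at a start; the rules pass over those that are not, and their reading is None.
At some moment in a run one of fresh0, fresh1, fresh2, fresh3, done0, done1 may be knocked a few centimetres aside while the robot is not near it.
It also fails if it takes over 200 s, if anything falls off the work surface, if the arm or the gripper's body presses on something with over 40 N, if the wrist force passes 120 N, or if a joint passes its speed limit or range.

ROBOT

A 6-joint arm with a two-finger parallel gripper is mounted at the origin on the work surface. World frame = base frame: x ahead of the robot, y to its left, z up, the work surface at z = 0. Lengths are in mm, angles in degrees, forces in N, time in s.
With the tool pointing down it reaches from about 300 to 850 mm from the base axis. Payload 4.2 kg.
Tool frame: the origin (TCP) lies between the finger pads; the fingertips stand 8 mm ahead of it and the grasp point (between the pads) lies 11 mm behind it; x points along the fingers, y is the direction in which the jaws open and shut, and the axes are right-handed (so a half turn about x gives the same grasp; the last joint's range is limited). The gripper opens to 91 mm and grips with 3 to 60 N. Pads are 32 mm wide; open, the fingers measure 118 mm over their backs; the gripper's body (76 mm by 178 mm) begins 60 mm behind the grasp point.
Start: joints at [-72.422, 18.312, 89.639, -0, 72.044, -1.146], TCP at [184.586, -544.583, 221.976] pointing down, gripper open.
Joint ranges: [-177.97, 177.97], [-48.28, 115.42], [12.27, 149.76], [-77.06, 257.06], [2.81, 150.46], [-146.56, 146.56]. Speed limits (degrees/s): [147.25, 147.25, 180, 180, 180, 180].

INTERFACE

Orientations are given as [roll, pitch, yaw] about the fixed x, y, z axes, in that order (R = Rz(yaw) Ry(pitch) Rx(roll)).
In Python, from workcell import env gives the robot as it stands.
- The arm moves only by the tool arm_command, never from a script. Its arguments are lists of equal length, an entry for each row: "slide": the shift along the tool's x, y, z in cm, a list of three; "turn": the turn, a rotation vector about the tool's x, y, z in rad, a list of three; "grip": the closure in counts, from 0 (fully open) to 255 (shut). A call has 1 to 20 rows; each row is the pose to reach, as a shift and turn from the pose commanded when the call began, along the tool's axes at that moment; what a row does not reach only later rows make up. A row lasts 1/12 s, in which the tool goes at most 41.7 mm and 7.16 degrees, less where a joint would pass 70% of its speed; a pose out of reach is approached as far as the arm can. A call with a gripper value outside its range is refused whole. The fingers move at their own pace and stop on an object; "newtons" is the grip in N (left out, the last holds). Time passes only in rows, so rows that repeat a pose let the fingers close. It gives the time, the measured TCP pose, the force and the opening at its end, in the units of the state.
- env.state(): the state, without advancing time (a new reading comes with each control period).
- env.grab_frame(name): name is "side" or "top"; returns (picture, depth): 384x512x3 uint8, red, green, blue; 384x512 float32, mm along the optical axis (not along the pixel's ray), 0 where there is no reading.
- env.calibration(name): a dict with "K" (3x3 intrinsics, pixels), "camera_from_world" (4x4, takes a point from world to camera coordinates). Camera axes: x right, y up, looking along -z (the intrinsics and any distortion apply to the point x, -y, -z); pixel columns grow to the right and rows downward; lengths in mm; the calibration is good to about 2 mm. A picture is of the moment at which its call begins. calibration takes no time and is no camera call.
- env.job_done(): hands the job in, once; it reports no verdict.
Trained networks look in the newest picture that a camera, given by its name, has taken for a name from the list of things; names that differ only in an ending like _2 or _b are one class to them, and where a whole thing is asked for, a point or a joint stands for the part that bears it (a point fixed in the world has none). Each returns a list of dicts, best first, with "p" (0 to 1); they miss things now and then, are a little off and sometimes report something else, mostly with a low value. They report only what shows in the picture. A call takes as long as a camera call. They do not tell look-alikes from the thing itself.
- env.search_frame(camera, label): "point" ([x, y, z] in mm, in world coordinates, good to about 4 mm: the middle of the surface that is visible of it).
The state is a dict: "time_s": time; "qpos": joint angles; "qvel": joint speeds; "effort": joint torques, N m; "ee_pos": TCP position; "ee_rot": TCP orientation; "force": force on the tool from outside, world axes, zero at the start; "torque": the same for the moment, N m; "gripper_width": finger opening in mm.
Only numpy, scipy, OpenCV 4.12 (cv2) and the standard library are available. Lean on these libraries where they do the work, as an engineer would, in place of code of your own. Each camera call takes 0.05 s, during which the arm holds its last target.

## Working session

There is one attempt and no reset: what is moved stays moved. The work goes in short steps, Python scripts to look and compute and a tool call to move; the robot and the scene stay as the last step left them, time stands still between calls to the robot, and variables do not carry over. Pictures are saved under pics/ and viewed, and the job is handed in when it is done.

Besides the shell and the picture viewer there is one more tool, called after ">>>" as name(argument=value, ...), one argument or row to a line, values as JSON. arm_command: Moves the arm, as the interface text tells. Its arguments: {"type":"object","properties":{"slide":{"type":"array","items":{"type":"array","items":{"type":"number"}}},"turn":{"type":"array","items":{"type":"array","items":{"type":"number"}}},"grip":{"type":"array","items":{"type":"number"}},"newtons":{"type":"number"}},"required":["slide","turn","grip"]}

```bash
ls; mkdir -p pics; cat > h.py <<'E'
from workcell import env
import numpy as np, cv2
def grab(n,f):
    p,d=env.grab_frame(n); cv2.imwrite('pics/'+f,cv2.cvtColor(p,cv2.COLOR_RGB2BGR)); np.save('pics/'+f+'.npy',d); return p,d
def unproj(n,u,v,d):
    c=env.calibration(n);K=c['K'];T=np.linalg.inv(c['camera_from_world'])
    x=(u-K[0,2])/K[0,0]*d;y=(v-K[1,2])/K[1,1]*d
    return (T@np.array([x,-y,-d,1]))[:3]
E
python3 - <<'E'
from h import *
for n in('top','side'):
    grab(n,n+'0.png')
c=env.calibration('top');print(c);print(env.calibration('side'))
print(env.state())
E
```

```text
pics
{'K': array([[433.05016151,   0.        , 251.69384112],
       [  0.        , 433.05016151, 191.64635377],
       [  0.        ,   0.        ,   1.        ]]), 'camera_from_world': array([[ 2.83455659e-02, -9.99403275e-01,  1.97388516e-02,
        -1.52560619e+01],
       [ 9.87226561e-01,  3.10864488e-02,  1.56260517e-01,
        -4.55683210e+02],
       [-1.56780883e-01,  1.50574258e-02,  9.87518622e-01,
        -1.47413828e+03],
       [ 0.00000000e+00,  0.00000000e+00,  0.00000000e+00,
         1.00000000e+00]])}
{'K': array([[367.62385735,   0.        , 256.12777744],
       [  0.        , 367.62385735, 191.02698527],
       [  0.        ,   0.        ,   1.        ]]), 'camera_from_world': array([[-9.77302990e-01, -2.11573345e-01, -1.07510511e-02,
         4.04990447e+02],
       [ 9.43450985e-02, -4.80116784e-01,  8.72116321e-01,
        -1.11230260e+02],
       [-1.89678328e-01,  8.51307579e-01,  4.89180476e-01,
        -9.53646649e+02],
       [ 0.00000000e+00,  0.00000000e+00,  0.00000000e+00,
         1.00000000e+00]])}
{'time_s': 0.1, 'qpos': array([-7.24214298e+01,  1.83475110e+01,  8.96988446e+01,  4.38340872e-04,
        7.20452369e+01, -1.14732398e+00]), 'qvel': array([-0.09824793, -0.07992512, -0.12015127, -0.03521629,  0.01789391,
       -0.05359912]), 'effort': array([ 9.58324817e-04, -4.13328373e+01, -2.32508594e+01,  7.28659588e-02,
        4.22262400e-02, -4.56875625e-05]), 'ee_pos': array([ 184.45453036, -544.14414627,  221.21291107]), 'ee_rot': array([-91.40803762,  89.90840652, 107.31772113]), 'force': array([-0.81077605, -0.95728372,  0.22870084]), 'torque': array([-0.01237751,  0.00717937,  0.01581216]), 'gripper_width': 91.35010078419322}
```

View pics/top0.png

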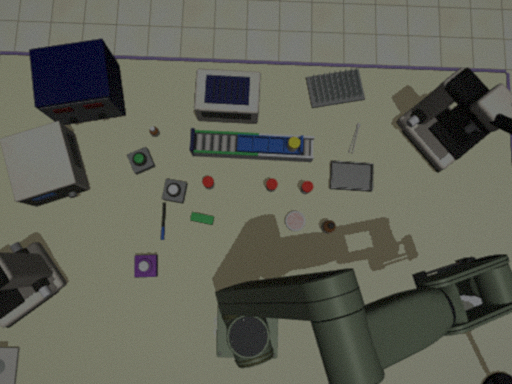

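View pics/side0.png

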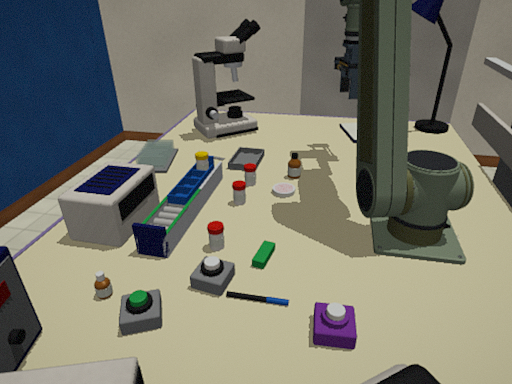

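```bash
python3 - <<'E'
from h import *
import sys
for n in('top','side'):
  for l in ['clear_top','start_top','carrier','loader','out_tray','fresh0_center','done0_center','bay','pocket0','stain_bottle','oil_bottle','pen','forceps','dish','slide_box']:
    try:
        r=env.search_frame(n,l); print(n,l,[(np.round(x['point']).tolist(),round(x['p'],2)) for x in r])
    except Exception as e: print(n,l,e)
E
```

```text
top clear_top [([193.0, 353.0, 60.0], 0.51), ([345.0, -262.0, 58.0], 0.45), ([452.0, 265.0, 56.0], 0.38)]
top start_top [([626.0, -40.0, 56.0], 0.51), ([557.0, 392.0, 60.0], 0.5)]
top carrier [([620.0, -44.0, 56.0], 0.75)]
top loader [([712.0, 92.0, 118.0], 0.69), ([475.0, -188.0, 64.0], 0.37)]
top out_tray [([536.0, -358.0, 1.0], 0.81), ([658.0, 350.0, 40.0], 0.57), ([358.0, 167.0, 26.0], 0.27)]
top fresh0_center [([479.0, -66.0, 64.0], 0.65)]
top done0_center []
top bay [([714.0, 90.0, 118.0], 0.75)]
top pocket0 [([619.0, -46.0, 52.0], 0.8)]
top stain_bottle [([342.0, -264.0, 62.0], 0.53), ([531.0, -362.0, 2.0], 0.28)]
top oil_bottle [([655.0, 351.0, 38.0], 0.53), ([484.0, 148.0, 62.0], 0.23)]
top pen [([348.0, 303.0, 16.0], 0.47)]
top forceps [([676.0, -374.0, 3.0], 0.48)]
top dish [([360.0, -157.0, 15.0], 0.6)]
top slide_box [([358.0, 168.0, 24.0], 0.74), ([349.0, 305.0, 14.0], 0.6), ([558.0, 397.0, 56.0], 0.58)]
side clear_top [([185.0, 359.0, 56.0], 0.85), ([445.0, 279.0, 63.0], 0.48)]
side start_top [([550.0, 398.0, 62.0], 0.67)]
side carrier [([623.0, -37.0, 65.0], 0.73)]
side loader [([715.0, 161.0, 67.0], 0.88)]
side out_tray [([539.0, -373.0, 5.0], 0.93), ([358.0, -148.0, 13.0], 0.43), ([474.0, -174.0, 44.0], 0.28)]
side fresh0_center [([475.0, -59.0, 42.0], 0.8)]
side done0_center []
side bay [([714.0, 157.0, 67.0], 0.9), ([446.0, 278.0, 58.0], 0.58), ([472.0, -175.0, 44.0], 0.55)]
side pocket0 [([619.0, -35.0, 64.0], 0.65)]
side stain_bottle [([341.0, -255.0, 40.0], 0.58), ([476.0, -59.0, 44.0], 0.24)]
side oil_bottle [([658.0, 367.0, 35.0], 0.86), ([620.0, -35.0, 64.0], 0.24)]
side pen [([620.0, -38.0, 66.0], 0.65), ([338.0, 311.0, 8.0], 0.59), ([476.0, -172.0, 41.0], 0.24)]
side forceps [([538.0, -372.0, 5.0], 0.18)]
side dish [([621.0, -34.0, 65.0], 0.58), ([356.0, -150.0, 15.0], 0.53)]
side slide_box [([358.0, 182.0, 25.0], 0.75), ([538.0, -374.0, 4.0], 0.34)]
```

The top view shows the green button at (138,159), the white clear button at (174,189) and the purple look-alike at (146,266). The red jars are at (208,182), (271,184) and (307,187). One yellow jar is at (294,143), in the carrier's rear part. The tray is at (351,176) and the end stop at (193,143). The side view agrees.

```bash
cat >> h.py <<'E'
def cloud(n,d):
    c=env.calibration(n);K=c['K'];T=np.linalg.inv(c['camera_from_world'])
    v,u=np.mgrid[0:d.shape[0],0:d.shape[1]]
    x=(u-K[0,2])/K[0,0]*d;y=(v-K[1,2])/K[1,1]*d
    P=np.stack([x,-y,-d,np.ones_like(d)],-1)@T.T
    P=P[...,:3]; P[d<=0]=np.nan
    return P
def blobs(n,p,d,col,minpx=8):
    P=cloud(n,d)
    h=cv2.cvtColor(p,cv2.COLOR_RGB2HSV).astype(int);H,S,V=h[...,0],h[...,1],h[...,2]
    m={'red':((H<6)|(H>174))&(S>180)&(V>70),'yellow':(H>22)&(H<32)&(S>180)&(V>100),'green':(H>50)&(H<75)&(S>150),
       'blue':(H>100)&(H<118)&(S>150)}[col]
    k,lab,st,ce=cv2.connectedComponentsWithStats(m.astype(np.uint8))
    for i in range(1,k):
        if st[i,4]<minpx: continue
        q=P[lab==i]; q=q[~np.isnan(q[:,0])]
        if len(q)==0: continue
        zt=np.percentile(q[:,2],90); t=q[q[:,2]>zt-8]
        print(n,col,np.round(ce[i]),st[i,4],'ztop',round(zt,1),'mid',np.round((t.max(0)+t.min(0))/2,1),'mean',np.round(t.mean(0),1),'min',np.round(t.min(0)),'max',np.round(t.max(0)))
E
python3 - <<'E'
from h import *
for n in('top','side'):
    p=cv2.cvtColor(cv2.imread(f'pics/{n}0.png'),cv2.COLOR_BGR2RGB);d=np.load(f'pics/{n}0.png.npy')
    for c in('red','yellow','green','blue'): blobs(n,p,d,c)
p=cv2.imread('pics/top0.png');cv2.imwrite('pics/t0z.png',cv2.resize(p[60:280,120:390],None,fx=2.9,fy=2.7,interpolation=cv2.INTER_CUBIC))
E
```

```text
top red [208. 181.] 80 ztop 70.4 mid [481.5 151.2  68. ] mean [481.7 150.8  66.8] min [465. 136.  62.] max [498. 167.  74.]
top red [271. 184.] 70 ztop 70.7 mid [481.6 -68.2  68.6] mean [480.7 -67.9  67.2] min [466. -84.  63.] max [498. -53.  74.]
top red [307. 186.] 65 ztop 70.0 mid [ 475.3 -188.7   70. ] mean [ 475.8 -190.3   66.5] min [ 459. -205.   62.] max [ 491. -173.   78.]
top yellow [297. 141.] 13 ztop 122.8 mid [ 620.  -144.2  119.3] mean [ 621.1 -147.1  119.8] min [ 609. -155.  115.] max [ 631. -134.  123.]
top green [136. 158.] 11 ztop 63.6 mid [559.  400.1  59.8] mean [556.1 401.1  60.2] min [551. 394.  56.] max [567. 406.  64.]
top blue [82. 52.] 177 ztop 207.7 mid [868.6 562.9 207.3] mean [868.7 561.9 204.8] min [828. 516. 200.] max [910. 610. 215.]
top blue [100.  48.] 43 ztop 207.5 mid [888.  508.3 204.9] mean [885.2 507.4 204.3] min [864. 495. 200.] max [912. 522. 210.]
top blue [74. 46.] 10 ztop 208.2 mid [886.7 588.7 204.7] mean [886.9 590.1 204.7] min [876. 581. 201.] max [897. 596. 209.]
top blue [58. 51.] 46 ztop 208.3 mid [868.3 630.9 206.5] mean [870.7 637.8 
[... 5353 characters left out ...]
 mean [650.4 212.2  81.3] min [635. 201.  75.] max [663. 217.  84.]
side blue [154. 240.] 229 ztop 82.6 mid [608.6 211.3  79.9] mean [608.6 212.9  81.1] min [585. 204.  75.] max [632. 218.  85.]
side blue [144. 237.] 23 ztop 63.4 mid [634.7 215.7  61.4] mean [634.3 215.7  61.3] min [631. 214.  56.] max [638. 217.  67.]
side blue [  3. 250.] 25 ztop 202.7 mid [727.  473.1 200. ] mean [725.7 472.2 201. ] min [722. 467. 197.] max [732. 479. 203.]
side blue [  2. 258.] 9 ztop 196.9 mid [721.  484.1 193.9] mean [720.7 483.9 194.6] min [720. 480. 191.] max [722. 488. 197.]
side blue [276. 301.] 121 ztop 11.5 mid [305.9 307.3   8.7] mean [305.6 307.6   9.2] min [284. 301.   4.] max [328. 314.  13.]
```

View pics/t0z.png

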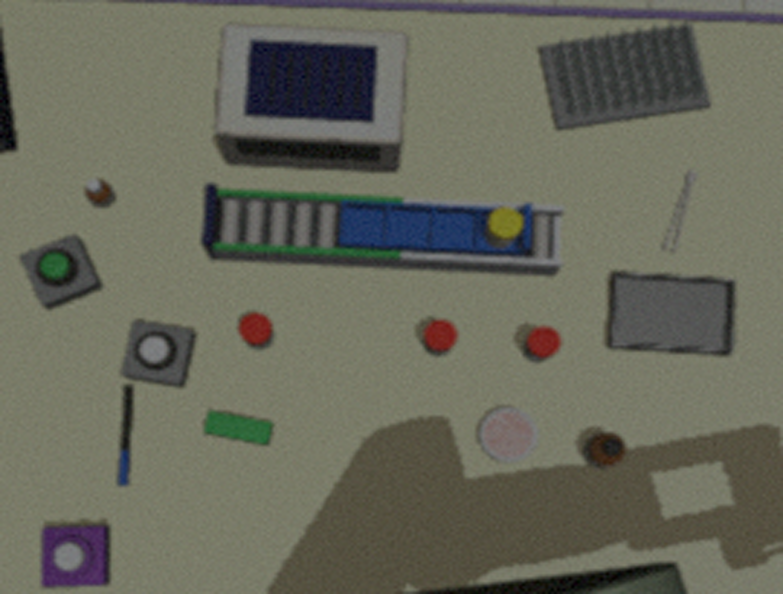

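```bash
cat >> h.py <<'E'
from scipy.spatial.transform import Rotation as Ro
def curR():
    r=env.state()['ee_rot']; return Ro.from_euler('xyz',r,degrees=True)
def plan(tgt,jaw=None,cur=None):
    s=env.state();R=curR();
    sl=R.inv().apply(np.array(tgt)-s['ee_pos'])/10
    # target R: x down, y along +/-jaw
    out=[np.round(sl,2).tolist()]
    if jaw is not None:
        j=np.array([np.cos(np.radians(jaw)),np.sin(np.radians(jaw)),0])
        best=None
        for sg in(1,-1):
            X=np.array([0,0,-1.]);Y=sg*j;Z=np.cross(X,Y)
            Rt=Ro.from_matrix(np.stack([X,Y,Z],1)); rv=(R.inv()*Rt).as_rotvec()
            out.append(np.round(rv,3).tolist())
    print('ee',np.round(s['ee_pos'],1),'axes',np.round(R.as_matrix(),3).tolist(),'slide/turns',out)
E
python3 - <<'E'
from h import *
for n in('top','side'):
    p=cv2.cvtColor(cv2.imread(f'pics/{n}0.png'),cv2.COLOR_BGR2RGB);d=np.load(f'pics/{n}0.png.npy')
    P=cloud(n,d);h=cv2.cvtColor(p,cv2.COLOR_RGB2HSV)
    m=(np.hypot(P[...,0]-450,P[...,1]-270)<40)&(P[...,2]>40)&(h[...,2]>110)&(h[...,1]<60)
    q=P[m];print(n,m.sum(),q.mean(0),q.min(0),q.max(0))
    m=(np.hypot(P[...,0]-555,P[...,1]-396)<30)&(P[...,2]>45)&(h[...,1]>110)
    q=P[m];print(n,m.sum(),q.mean(0),q.min(0),q.max(0))
    # rails/carrier line fit: blue pixels top
    H,S=h[...,0],h[...,1]
    m=(H>100)&(H<122)&(S>120)&(P[...,2]>60)&(P[...,2]<90)&(abs(P[...,0]-619)<45)&(P[...,1]<100)&(P[...,1]>-190)
    q=P[m][:,:2].astype(np.float32);print('carrier',m.sum(),cv2.minAreaRect(q),np.percentile(q,[1,99],axis=0))
    m=(np.abs(P[...,2]-62)<7)&(abs(P[...,0]-620)<60)&(abs(P[...,1])<260)
    q=P[m][:,:2].astype(np.float32);print('track',m.sum(),cv2.minAreaRect(q))
    m=(H>50)&(H<75)&(S>100)&(P[...,2]>50)&(abs(P[...,0]-587)<12)&(abs(P[...,1])<220)
    q=P[m][:,:2];print('rail slope',m.sum(),np.polyfit(q[:,1],q[:,0],1))
    m=(P[...,2]>10)&(P[...,2]<35)&(np.abs(P[...,0]-537)<70)&(np.abs(P[...,1]+360)<95)
    q=P[m][:,:2].astype(np.float32);print('tray',m.sum(),cv2.minAreaRect(q))
plan([450,267,120],0)
E
```

```text
top 56 [453.80585093 269.95952243  58.92446501] [439.06630216 256.45807212  53.34534392] [467.58741479 282.8763698   67.03238636]
top 78 [557.67598312 394.00920494  57.30963993] [541.71488514 379.37107081  45.57783467] [573.71727077 409.80407085  65.26771568]
carrier 280 ((619.0162353515625, -55.64122772216797), (221.36746215820312, 58.15331268310547), 88.71758270263672) [[ 589.75196655 -160.89351013]
 [ 648.79301331   54.46895222]]
track 937 ((621.6639404296875, 1.204559326171875), (427.9931945800781, 83.39680480957031), 88.83348846435547)
rail slope 161 [1.41257368e-02 5.85628184e+02]
tray 283 ((528.6649169921875, -355.2222595214844), (151.10169982910156, 101.81587219238281), 87.7749252319336)
side 162 [451.07089427 273.40951595  55.46325859] [436.38358733 247.72881744  45.35076851] [473.30047451 286.74715935  58.9845088 ]
side 258 [555.3567697  398.46645454  54.73028894] [532.10277334 378.04683912  45.00140179] [577.94538497 412.30944047  59.58869561]
carrier 603 ((624.0013427734375, -53.60620880126953), (223.3786163330078, 70.887451171875), 89.21345520019531) [[ 587.83062378 -163.27283234]
 [ 649.05791626   55.50414024]]
track 1073 ((619.6882934570312, 4.104248046875), (429.3158874511719, 82.6432876586914), 88.91581726074219)
rail slope 153 [7.80601505e-03 5.85679770e+02]
tray 241 ((526.2986450195312, -355.88140869140625), (155.42633056640625, 100.4419937133789), 88.17493438720703)
ee [ 184.6 -544.6  222. ] axes [[0.0, 0.321, -0.947], [-0.0, -0.947, -0.321], [-1.0, 0.0, 0.0]] slide/turns [[10.19, -68.34, -51.19], [-1.244, 0.0, -0.0], [1.898, -0.0, -0.0]]
```

>>> arm_command(
  slide=[
    [8.2,-68.6,-51.5],
    [8.2,-68.6,-51.5],
    [8.2,-68.6,-51.5],
    [8.2,-68.6,-51.5],
    [8.2,-68.6,-51.5],
    [8.2,-68.6,-51.5],
    [8.2,-68.6,-51.5],
    [8.2,-68.6,-51.5],
    [8.2,-68.6,-51.5],
    [8.2,-68.6,-51.5],
    [8.2,-68.6,-51.5],
    [8.2,-68.6,-51.5],
    [8.2,-68.6,-51.5],
    [8.2,-68.6,-51.5],
    [8.2,-68.6,-51.5],
    [8.2,-68.6,-51.5],
    [8.2,-68.6,-51.5],
    [8.2,-68.6,-51.5],
    [8.2,-68.6,-51.5],
    [8.2,-68.6,-51.5],
  ],
  turn=[
    [-1.244,0,0],
    [-1.244,0,0],
    [-1.244,0,0],
    [-1.244,0,0],
    [-1.244,0,0],
    [-1.244,0,0],
    [-1.244,0,0],
    [-1.244,0,0],
    [-1.244,0,0],
    [-1.244,0,0],
    [-1.244,0,0],
    [-1.244,0,0],
    [-1.244,0,0],
    [-1.244,0,0],
    [-1.244,0,0],
    [-1.244,0,0],
    [-1.244,0,0],
    [-1.244,0,0],
    [-1.244,0,0],
    [-1.244,0,0],
  ],
  grip=[255,255,255,255,255,255,255,255,255,255,255,255,255,255,255,255,255,255,255,255],
)

```text
time_s: 3.27
ee_pos: [443.5, 245.9, 142.5]
ee_rot: [82.3, 90.0, -7.7]
force: [0.5, -0.0, 0.8]
gripper_width: 0.6
```

```bash
python3 - <<'E'
from h import *
plan([452,270,100],0);print(env.state()['qpos'],env.state()['gripper_width'],env.state()['time_s'])
E
```

```text
ee [443.5 245.9 142.5] axes [[0.001, 1.0, 0.001], [-0.0, 0.001, -1.0], [-1.0, 0.001, 0.0]] slide/turns [[4.25, 0.85, -2.41], [0.001, 0.0, -0.001], [-3.141, 0.001, 0.0]]
[ 2.77193428e+01  1.60918454e+01  1.05299989e+02 -1.97073924e-02
  5.85845048e+01  2.76780587e+01] 0.5906503985650515 3.2667
```

>>> arm_command(
  slide=[
    [4.0,0.85,-2.4],
    [5.5,0.85,-2.4],
    [5.5,0.85,-2.4],
    [5.5,0.85,-2.4],
  ],
  turn=[
    [0,0,0],
    [0,0,0],
    [0,0,0],
    [0,0,0],
  ],
  grip=[255,255,255,255],
)

```text
time_s: 3.6
ee_pos: [451.0, 267.3, 86.8]
ee_rot: [-55.8, 89.8, -145.8]
force: [0.2, 0.8, -0.1]
gripper_width: 0.7
```

```bash
python3 - <<'E'
from h import *
plan([452,270,58],0);print(env.state()['force'])
p,d=grab('side','s1.png');p,d2=grab('top','t1.png')
im=np.hstack([p[100:300,60:320]]);cv2.imwrite('pics/t1z.png',cv2.resize(im[...,::-1],None,fx=3,fy=3))
p=cv2.imread('pics/s1.png');cv2.imwrite('pics/s1z.png',cv2.resize(p[200:360,80:350],None,fx=2.9,fy=2.9))
E
```

```text
ee [451.  267.3  86.8] axes [[-0.003, 1.0, 0.001], [-0.002, 0.001, -1.0], [-1.0, -0.003, 0.002]] slide/turns [[2.88, 0.11, -0.28], [0.001, 0.002, 0.003], [-3.141, -0.004, 0.003]]
[ 0.24751691  0.75079822 -0.0890528 ]
```

View pics/s1z.png

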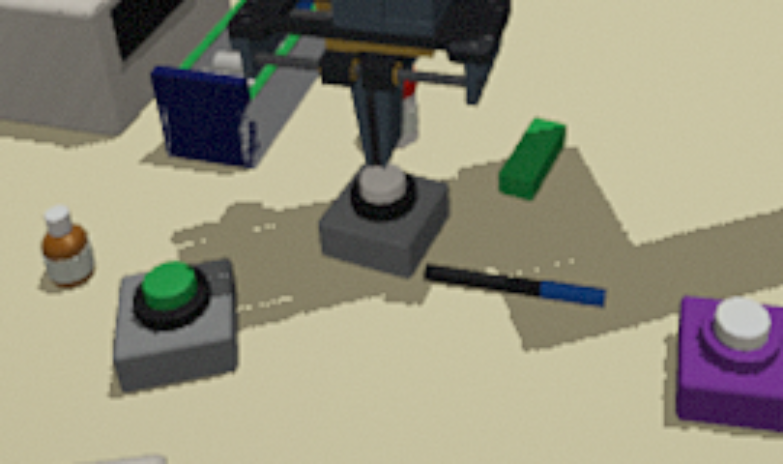

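View pics/t1z.png

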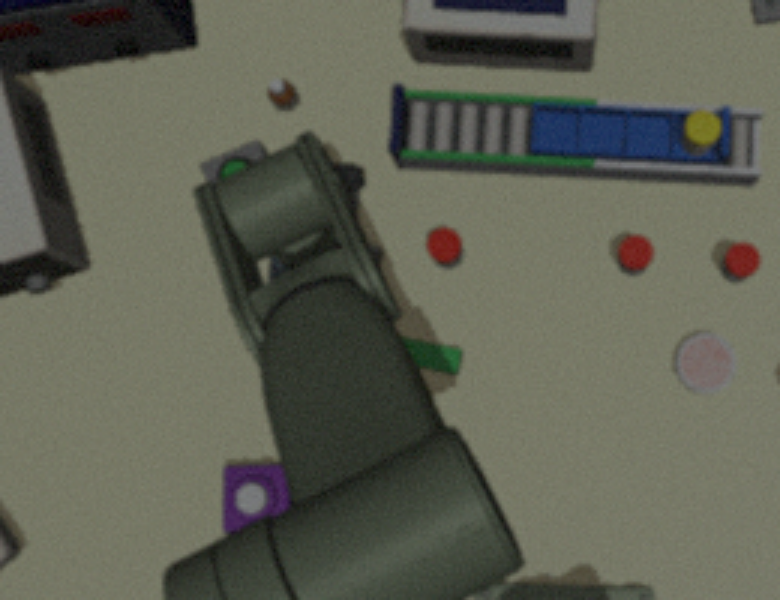

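The closed fingertips are right above the white button (side zoom ~(380,165)). The top view shows three red jars, one yellow jar and no fourth fresh jar. I'll press now.

>>> arm_command(
  slide=[
    [1.5,0.1,-0.2],
    [2.3,0.1,-0.2],
    [2.8,0.1,-0.2],
    [2.9,0.1,-0.2],
    [2.9,0.1,-0.2],
    [2.9,0.1,-0.2],
  ],
  turn=[
    [0,0,0],
    [0,0,0],
    [0,0,0],
    [0,0,0],
    [0,0,0],
    [0,0,0],
  ],
  grip=[255,255,255,255,255,255],
)

```text
time_s: 4.2
ee_pos: [453.7, 269.4, 59.7]
ee_rot: [95.6, 89.9, 5.6]
force: [1.8, -1.8, 4.7]
gripper_width: 0.5
```

>>> arm_command(
  slide=[
    [0.15,0,0],
    [0.25,0,0],
    [0.25,0,0],
  ],
  turn=[
    [0,0,0],
    [0,0,0],
    [0,0,0],
  ],
  grip=[255,255,255],
)

```text
time_s: 4.45
ee_pos: [453.7, 269.4, 59.0]
ee_rot: [94.9, 89.9, 4.9]
force: [-1.7, -4.3, 19.6]
gripper_width: 0.6
```

>>> arm_command(
  slide=[
    [-3,0,0],
    [-7,0,0],
    [-11,0,0],
    [-11,0,0],
  ],
  turn=[
    [0,0,0],
    [0,0,0],
    [0,0,0],
    [0,0,0],
  ],
  grip=[255,255,255,0],
)

```text
time_s: 4.78
ee_pos: [456.3, 271.9, 173.6]
ee_rot: [121.7, 89.2, 31.7]
force: [0.0, 0.1, 0.3]
gripper_width: 4.5
```

```bash
python3 - <<'E'
from h import *
for n in('top','side'):
    p,d=grab(n,n+'2.png');P=cloud(n,d);h=cv2.cvtColor(p,cv2.COLOR_RGB2HSV)
    m=(h[...,0]>20)&(h[...,0]<34)&(h[...,1]>130)&(P[...,2]>95)&(np.hypot(P[...,0]-617,P[...,1]+138)<60)
    q=P[m];print(n,m.sum(),q.mean(0),(np.percentile(q,3,axis=0)+np.percentile(q,97,axis=0))/2,q.min(0),q.max(0))
    blobs(n,p,d,'red')
plan([617,-138,160],0)
E
```

```text
top 102 [ 614.87328818 -136.83846023  119.45890449] [ 614.36156369 -137.65482867  119.24269991] [ 597.51342257 -155.2600127   106.99706279] [ 633.08572978 -117.63227468  127.90231934]
top red [208. 181.] 80 ztop 70.9 mid [481.6 150.7  68.2] mean [481.6 149.3  67.3] min [466. 135.  63.] max [498. 166.  73.]
top red [271. 184.] 65 ztop 69.6 mid [480.1 -66.8  66.4] mean [480.  -67.2  66. ] min [465. -81.  62.] max [495. -53.  71.]
top red [307. 186.] 65 ztop 69.8 mid [ 476.8 -189.    68. ] mean [ 476.1 -190.5   66.6] min [ 462. -204.   62.] max [ 491. -174.   74.]<stdin>:5: RuntimeWarning: Mean of empty slice.
  ret = um.true_divide(
Traceback (most recent call last):
IndexError: index -1 is out of bounds for axis 0 with size 0
```

>>> arm_command(
  slide=[
    [0.5,15.9,40.9],
    [0.5,15.9,40.9],
    [0.5,15.9,40.9],
    [0.5,15.9,40.9],
    [0.5,15.9,40.9],
    [0.5,15.9,40.9],
    [0.5,15.9,40.9],
    [0.5,15.9,40.9],
    [0.5,15.9,40.9],
    [0.5,15.9,40.9],
    [0.5,15.9,40.9],
    [0.5,15.9,40.9],
    [0.5,15.9,40.9],
  ],
  turn=[
    [0,0,0],
    [0,0,0],
    [0,0,0],
    [0,0,0],
    [0,0,0],
    [0,0,0],
    [0,0,0],
    [0,0,0],
    [0,0,0],
    [0,0,0],
    [0,0,0],
    [0,0,0],
    [0,0,0],
  ],
  grip=[0,0,0,0,0,0,0,0,0,0,0,0,0],
)

```text
time_s: 5.97
ee_pos: [610.5, -140.1, 158.5]
ee_rot: [-109.9, 89.7, 160.0]
force: [0.2, 0.6, -1.0]
gripper_width: 91.2
```

```bash
python3 - <<'E'
from h import *
p,d=grab('side','s3.png')
cv2.imwrite('pics/s3z.png',cv2.resize(p[60:260,100:340][...,::-1],None,fx=3,fy=3))
blobs('side',p,d,'yellow')
plan([616,-137,89],0)
E
```

```text
side yellow [201. 155.] 82 ztop 119.1 mid [ 614.9 -133.7  116.3] mean [ 613.9 -130.3  116.8] min [ 597. -150.  111.] max [ 632. -117.  121.]
ee [ 610.4 -139.   159. ] axes [[-0.004, 1.0, -0.001], [0.002, -0.001, -1.0], [-1.0, -0.004, -0.002]] slide/turns [[6.99, 0.59, -0.18], [-0.001, -0.002, 0.004], [3.141, 0.007, 0.003]]
```

View pics/s3z.png

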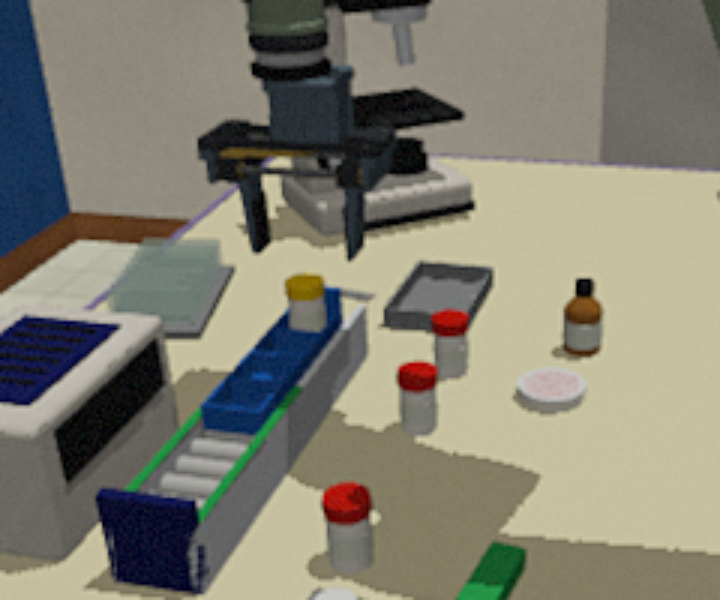

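The open jaws straddle the yellow cap (zoom ~(305,290)), so I'll descend and grip.

>>> arm_command(
  slide=[
    [1.0,0.5,-0.2],
    [4,0.5,-0.2],
    [6.8,0.5,-0.2],
    [6.8,0.5,-0.2],
    [6.8,0.5,-0.2],
    [6.8,0.5,-0.2],
    [6.8,0.5,-0.2],
    [6.8,0.5,-0.2],
    [6.8,0.5,-0.2],
    [6.8,0.5,-0.2],
    [6.8,0.5,-0.2],
  ],
  turn=[
    [0,0,0],
    [0,0,0],
    [0,0,0],
    [0,0,0],
    [0,0,0],
    [0,0,0],
    [0,0,0],
    [0,0,0],
    [0,0,0],
    [0,0,0],
    [0,0,0],
  ],
  grip=[0,0,0,0,255,255,255,255,255,255,255],
  newtons=20,
)

```text
time_s: 6.93
ee_pos: [617.0, -137.5, 93.8]
ee_rot: [73.3, 89.9, -16.7]
force: [-0.6, 0.5, -0.3]
gripper_width: 47.5
```

>>> arm_command(
  slide=[
    [0,0,0],
    [0,0,0],
    [0,0,0],
    [-3,0,0],
    [-6,0,0],
    [-8,0,0],
    [-8,0,0],
  ],
  turn=[
    [0,0,0],
    [0,0,0],
    [0,0,0],
    [0,0,0],
    [0,0,0],
    [0,0,0],
    [0,0,0],
  ],
  grip=[255,255,255,255,255,255,255],
)

```text
time_s: 7.52
ee_pos: [619.4, -138.0, 177.9]
ee_rot: [76.2, 89.5, -13.8]
force: [0.9, -1.0, -1.3]
gripper_width: 39.7
```

```bash
python3 - <<'E'
from h import *
p,d=grab('side','s4.png')
cv2.imwrite('pics/s4z.png',cv2.resize(p[60:260,100:340][...,::-1],None,fx=3,fy=3))
blobs('side',p,d,'yellow');blobs('side',p,d,'red')
plan([531,-357,160],0);print(env.state()['force'])
E
```

```text
side yellow [197. 129.] 80 ztop 203.4 mid [ 620.1 -136.1  199.9] mean [ 618.1 -129.7  201.2] min [ 602. -156.  196.] max [ 638. -116.  204.]
side red [249. 167.] 84 ztop 64.8 mid [ 475.7 -189.4   61.5] mean [ 475.4 -185.1   62.8] min [ 458. -209.   57.] max [ 493. -170.   66.]
side red [239. 185.] 101 ztop 65.1 mid [480.  -66.7  61.5] mean [478.9 -63.   63. ] min [462. -86.  57.] max [498. -48.  66.]
side red [215. 227.] 171 ztop 65.1 mid [482.3 151.6  62. ] mean [480.9 154.9  63.3] min [463. 132.  57.] max [501. 171.  67.]
side red [  2. 283.] 8 ztop 164.2 mid [712.6 506.5 163.3] mean [712.5 506.1 163.5] min [710. 502. 162.] max [715. 511. 165.]
ee [ 618.1 -137.7  175.2] axes [[0.005, 1.0, -0.0], [-0.001, -0.0, -1.0], [-1.0, 0.005, 0.001]] slide/turns [[1.5, -8.71, 21.93], [-0.0, 0.001, -0.005], [3.142, -0.007, -0.002]]
[-1.18460865 -0.35064701 -1.22889599]
```

View pics/s4z.png

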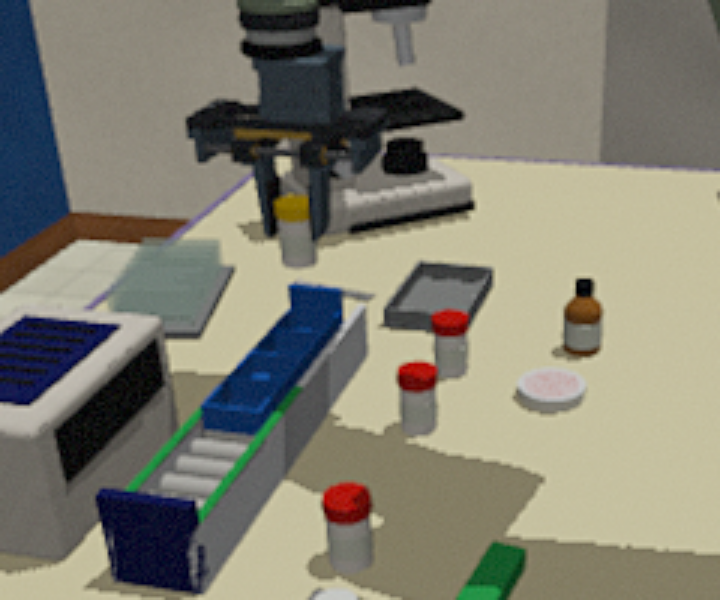

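>>> arm_command(
  slide=[
    [2,-9,21.8],
    [2,-9,21.8],
    [2,-9,21.8],
    [2,-9,21.8],
    [2,-9,21.8],
    [2,-9,21.8],
    [2,-9,21.8],
    [4,-9,21.8],
    [8,-9,21.8],
    [10.5,-9,21.8],
    [10.5,-9,21.8],
    [10.5,-9,21.8],
  ],
  turn=[
    [0,0,0],
    [0,0,0],
    [0,0,0],
    [0,0,0],
    [0,0,0],
    [0,0,0],
    [0,0,0],
    [0,0,0],
    [0,0,0],
    [0,0,0],
    [0,0,0],
    [0,0,0],
  ],
  grip=[255,255,255,255,255,255,255,255,255,255,255,255],
)

```text
time_s: 8.57
ee_pos: [525.6, -353.9, 65.8]
ee_rot: [-126.6, 89.7, 143.4]
force: [1.0, 0.6, -0.5]
gripper_width: 39.8
```

```bash
python3 - <<'E'
from h import *
p,d=grab('side','s5.png')
cv2.imwrite('pics/s5z.png',cv2.resize(p[90:220,180:320][...,::-1],None,fx=4,fy=4))
blobs('side',p,d,'yellow')
plan([528,-356,43],0);print(env.state()['force'])
E
```

```text
side yellow [246. 140.] 55 ztop 91.4 mid [ 525.6 -351.6   88.3] mean [ 524.5 -346.7   89.4] min [ 510. -370.   84.] max [ 541. -333.   93.]
ee [ 527.  -355.    67.9] axes [[-0.001, 1.0, 0.0], [0.001, 0.0, -1.0], [-1.0, -0.001, -0.001]] slide/turns [[2.49, 0.1, 0.1], [0.0, -0.001, 0.001], [-3.141, -0.001, -0.001]]
[ 0.09081644  0.17308266 -1.15343294]
```

View pics/s5z.png

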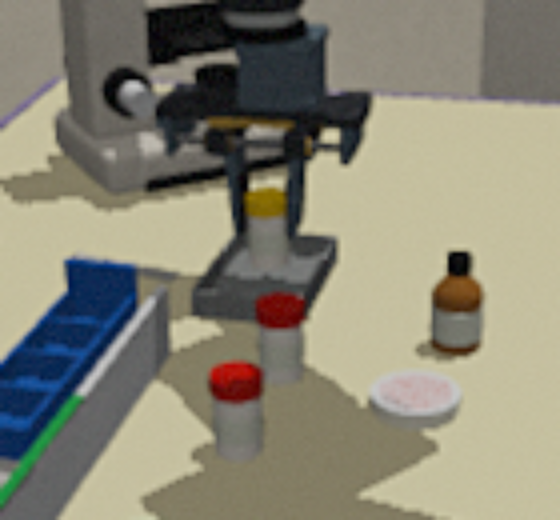

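>>> arm_command(
  slide=[
    [1.5,0,0],
    [2.0,0,0],
    [2.3,0,0],
    [2.3,0,0],
  ],
  turn=[
    [0,0,0],
    [0,0,0],
    [0,0,0],
    [0,0,0],
  ],
  grip=[255,255,255,255],
)

```text
time_s: 8.95
ee_pos: [527.1, -355.4, 45.7]
ee_rot: [50.4, 90.0, -39.6]
force: [-0.4, 0.7, -0.9]
gripper_width: 39.5
```

>>> arm_command(
  slide=[
    [0.1,0,0],
    [0.2,0,0],
    [0.2,0,0],
  ],
  turn=[
    [0,0,0],
    [0,0,0],
    [0,0,0],
  ],
  grip=[255,255,255],
)

```text
time_s: 9.2
ee_pos: [527.0, -355.6, 43.7]
ee_rot: [51.0, 89.9, -39.0]
force: [-0.4, -0.7, -1.7]
gripper_width: 40.0
```

>>> arm_command(
  slide=[
    [0.1,0,0],
    [0.15,0,0],
    [0.15,0,0],
  ],
  turn=[
    [0,0,0],
    [0,0,0],
    [0,0,0],
  ],
  grip=[255,255,255],
)

```text
time_s: 9.45
ee_pos: [527.1, -355.6, 43.4]
ee_rot: [52.5, 89.9, -37.5]
force: [-1.7, 1.0, 6.0]
gripper_width: 39.4
```

>>> arm_command(
  slide=[
    [0,0,0],
    [0,0,0],
    [0,0,0],
    [0,0,0],
    [0,0,0],
    [0,0,0],
    [-4,0,0],
    [-8,0,0],
    [-11,0,0],
    [-11,0,0],
  ],
  turn=[
    [0,0,0],
    [0,0,0],
    [0,0,0],
    [0,0,0],
    [0,0,0],
    [0,0,0],
    [0,0,0],
    [0,0,0],
    [0,0,0],
    [0,0,0],
  ],
  grip=[0,0,0,0,0,0,0,0,0,0],
)

```text
time_s: 10.28
ee_pos: [530.1, -357.7, 159.1]
ee_rot: [54.9, 89.2, -35.1]
force: [1.0, 0.1, 0.5]
gripper_width: 90.7
```

```bash
python3 - <<'E'
from h import *
p,d=grab('side','s6.png')
cv2.imwrite('pics/s6z.png',cv2.resize(p[90:220,180:320][...,::-1],None,fx=4,fy=4))
blobs('side',p,d,'yellow');blobs('side',p,d,'red')
plan([476,-189.5,110],0);print(env.state()['gripper_width'])
E
```

```text
side yellow [246. 146.] 59 ztop 69.2 mid [ 525.2 -352.1   66. ] mean [ 524.2 -348.4   67.1] min [ 508. -370.   61.] max [ 543. -335.   71.]
side red [250. 167.] 86 ztop 65.0 mid [ 475.4 -188.9   61.6] mean [ 474.8 -185.3   62.8] min [ 458. -207.   57.] max [ 493. -171.   66.]
side red [239. 185.] 101 ztop 64.8 mid [479.6 -66.1  61.6] mean [479.4 -63.1  62.8] min [462. -85.  57.] max [497. -47.  66.]
side red [215. 227.] 167 ztop 65.2 mid [482.2 150.8  62.2] mean [480.6 155.4  63.3] min [463. 131.  58.] max [501. 170.  67.]
ee [ 528.8 -356.8  155.8] axes [[0.007, 1.0, -0.0], [-0.005, -0.0, -1.0], [-1.0, 0.007, 0.005]] slide/turns [[4.46, -5.31, -16.75], [-0.0, 0.005, -0.007], [3.142, -0.011, -0.008]]
91.10301037639579
```

View pics/s6z.png

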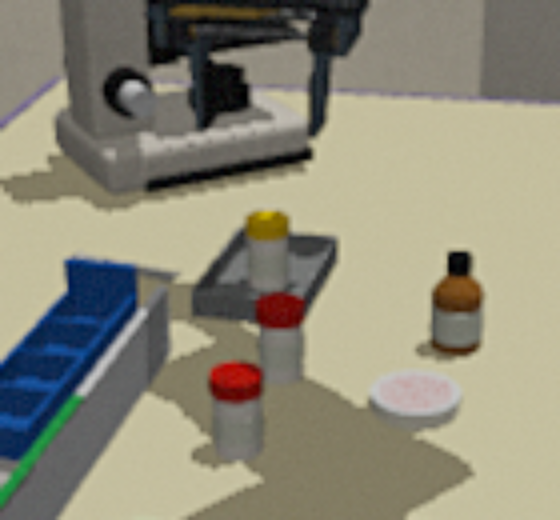

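The yellow jar stands upright in the tray. The next pick is the red jar at about (476,-189).

>>> arm_command(
  slide=[
    [2,-5.3,-16.8],
    [2,-5.3,-16.8],
    [2,-5.3,-16.8],
    [2,-5.3,-16.8],
    [2,-5.3,-16.8],
    [2,-5.3,-16.8],
    [4,-5.3,-16.8],
  ],
  turn=[
    [0,0,0],
    [0,0,0],
    [0,0,0],
    [0,0,0],
    [0,0,0],
    [0,0,0],
    [0,0,0],
  ],
  grip=[0,0,0,0,0,0,0],
)

```text
time_s: 10.92
ee_pos: [476.4, -188.3, 113.9]
ee_rot: [62.9, 89.6, -27.0]
force: [0.5, -1.0, 0.2]
gripper_width: 91.0
```

```bash
python3 - <<'E'
from h import *
p,d=grab('side','s7.png')
blobs('side',p,d,'red')
plan([476,-189.5,40],0)
E
```

```text
side red [250. 167.] 84 ztop 64.9 mid [ 475.5 -187.8   61.3] mean [ 474.6 -184.9   62.8] min [ 457. -206.   57.] max [ 494. -169.   65.]
side red [238. 185.] 100 ztop 65.0 mid [479.6 -67.   61.7] mean [479.6 -62.8  62.8] min [462. -89.  57.] max [497. -45.  66.]
side red [215. 227.] 165 ztop 65.2 mid [481.7 151.6  62.4] mean [480.7 155.3  63.4] min [463. 131.  57.] max [500. 172.  68.]
side red [  2. 283.] 8 ztop 163.6 mid [712.5 505.6 163.1] mean [712.8 505.8 163.2] min [711. 501. 162.] max [714. 510. 164.]
ee [ 473.3 -187.6  108.8] axes [[-0.002, 1.0, 0.001], [0.0, 0.001, -1.0], [-1.0, -0.002, -0.0]] slide/turns [[6.88, 0.28, 0.19], [0.001, -0.0, 0.002], [-3.141, -0.003, -0.0]]
```

>>> arm_command(
  slide=[
    [3.5,0.2,0.2],
    [6.9,0.2,0.2],
    [6.9,0.2,0.2],
    [6.9,0.2,0.2],
    [6.9,0.2,0.2],
    [6.9,0.2,0.2],
    [6.9,0.2,0.2],
    [6.9,0.2,0.2],
    [6.9,0.2,0.2],
    [6.9,0.2,0.2],
    [6.9,0.2,0.2],
    [6.9,0.2,0.2],
    [6.9,0.2,0.2],
    [6.9,0.2,0.2],
  ],
  turn=[
    [0,0,0],
    [0,0,0],
    [0,0,0],
    [0,0,0],
    [0,0,0],
    [0,0,0],
    [0,0,0],
    [0,0,0],
    [0,0,0],
    [0,0,0],
    [0,0,0],
    [0,0,0],
    [0,0,0],
    [0,0,0],
  ],
  grip=[0,0,0,0,255,255,255,255,255,255,255,255,255,255],
)

```text
time_s: 12.13
ee_pos: [476.0, -189.4, 42.8]
ee_rot: [63.1, 90.0, -26.9]
force: [0.2, 0.3, 1.5]
gripper_width: 39.6
```

>>> arm_command(
  slide=[
    [-4,0,0],
    [-8,0,0],
    [-12,0,0],
    [-12,4,-2],
    [-12,8,-3.5],
    [-12,12,-5],
    [-12,14.2,-5.2],
    [-12,14.2,-5.2],
    [-12,14.2,-5.2],
  ],
  turn=[
    [0,0,0],
    [0,0,0],
    [0,0,0],
    [0,0,0],
    [0,0,0],
    [0,0,0],
    [0,0,0],
    [0,0,0],
    [0,0,0],
  ],
  grip=[255,255,255,255,255,255,255,255,255],
)

```text
time_s: 12.88
ee_pos: [618.2, -136.8, 161.4]
ee_rot: [-94.8, 89.9, 175.3]
force: [-1.6, 0.1, -1.5]
gripper_width: 39.5
```

```bash
cat >> h.py <<'E'
def carrier(n,p,d):
    P=cloud(n,d);h=cv2.cvtColor(p,cv2.COLOR_RGB2HSV);H,S=h[...,0],h[...,1]
    b=(H>100)&(H<122)&(S>120)
    m=b&(P[...,2]>70)&(P[...,2]<84)&(abs(P[...,0]-619)<40)&(P[...,1]<190)&(P[...,1]>-190)
    q=P[m][:,:2]; print(n,'rim',m.sum(),np.percentile(q,[1,99],axis=0).round(1).tolist())
    m=b&(P[...,2]>88)&(P[...,2]<106)&(abs(P[...,0]-619)<40)&(P[...,1]<190)&(P[...,1]>-190)
    q=P[m]; 
    if m.sum(): print('plate',m.sum(),np.percentile(q,[3,50,97],axis=0).round(1).tolist())
E
python3 - <<'E'
from h import *
p,d=grab('side','s8.png')
blobs('side',p,d,'red'); carrier('side',p,d)
cv2.imwrite('pics/s8z.png',cv2.resize(p[80:250,130:320][...,::-1],None,fx=4,fy=3.5))
plan([618.5,-138,97],0)
E
```

```text
side red [198. 135.] 77 ztop 183.1 mid [ 618.6 -132.8  179.5] mean [ 616.9 -130.4  181.2] min [ 600. -150.  175.] max [ 637. -116.  184.]
side red [239. 185.] 99 ztop 64.9 mid [480.4 -66.2  61.9] mean [479.3 -62.5  62.8] min [462. -84.  57.] max [498. -48.  67.]
side red [215. 227.] 169 ztop 65.1 mid [482.3 151.5  62. ] mean [480.9 155.1  63.3] min [463. 131.  57.] max [501. 172.  67.]
side red [  2. 283.] 8 ztop 163.8 mid [712.5 506.2 163. ] mean [713.1 505.7 163. ] min [711. 501. 162.] max [714. 511. 164.]
side rim 333 [[587.6, -164.9], [648.5, 54.8]]
plate 58 [[588.1, -167.0, 88.6], [610.7, -162.4, 94.1], [640.0, -159.3, 98.7]]
ee [ 617.  -137.2  161.5] axes [[-0.003, 1.0, 0.001], [0.0, 0.001, -1.0], [-1.0, -0.003, -0.0]] slide/turns [[6.45, 0.17, 0.09], [0.001, -0.0, 0.003], [-3.141, -0.005, -0.0]]
```

View pics/s8z.png

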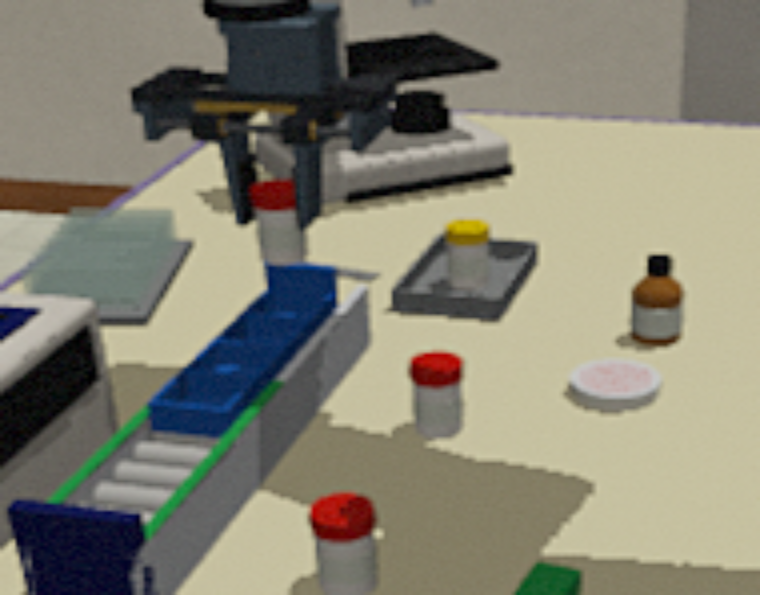

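>>> arm_command(
  slide=[
    [2,0.1,0.05],
    [4,0.1,0.05],
    [5.8,0.1,0.05],
    [6.2,0.1,0.05],
    [6.2,0.1,0.05],
  ],
  turn=[
    [0,0,0],
    [0,0,0],
    [0,0,0],
    [0,0,0],
    [0,0,0],
  ],
  grip=[255,255,255,255,255],
)

```text
time_s: 13.35
ee_pos: [616.6, -138.1, 99.4]
ee_rot: [-101.0, 89.8, 169.0]
force: [-0.4, 0.1, -0.8]
gripper_width: 39.5
```

>>> arm_command(
  slide=[
    [0.15,0.1,0],
    [0.25,0.1,0],
    [0.3,0.1,0],
    [0.3,0.1,0],
  ],
  turn=[
    [0,0,0],
    [0,0,0],
    [0,0,0],
    [0,0,0],
  ],
  grip=[255,255,255,255],
)

```text
time_s: 13.68
ee_pos: [620.1, -138.1, 98.5]
ee_rot: [72.6, 89.9, -17.4]
force: [-0.3, 0.3, -1.0]
gripper_width: 40.0
```

>>> arm_command(
  slide=[
    [0.1,0,0],
    [0.2,0,0],
    [0.2,0,0],
  ],
  turn=[
    [0,0,0],
    [0,0,0],
    [0,0,0],
  ],
  grip=[255,255,255],
)

```text
time_s: 13.93
ee_pos: [620.2, -138.0, 96.8]
ee_rot: [69.3, 89.9, -20.7]
force: [0.1, 0.5, 4.4]
gripper_width: 39.3
```

Contact, so I'll release, rise, and go to the red jar at (480,-67).

>>> arm_command(
  slide=[
    [0,0,0],
    [0,0,0],
    [0,0,0],
    [0,0,0],
    [0,0,0],
    [0,0,0],
    [-3,0,0],
    [-7,0,0],
    [-7,-4,-2],
    [-7,-8,-4],
    [-7,-12,-6],
    [-7,-14,-7.1],
    [-7,-14,-7.1],
    [-7,-14,-7.1],
  ],
  turn=[
    [0,0,0],
    [0,0,0],
    [0,0,0],
    [0,0,0],
    [0,0,0],
    [0,0,0],
    [0,0,0],
    [0,0,0],
    [0,0,0],
    [0,0,0],
    [0,0,0],
    [0,0,0],
    [0,0,0],
    [0,0,0],
  ],
  grip=[0,0,0,0,0,0,0,0,0,0,0,0,0,0],
)

```text
time_s: 15.1
ee_pos: [478.8, -66.3, 166.2]
ee_rot: [73.3, 89.9, -16.6]
force: [1.0, -0.8, -0.0]
gripper_width: 91.4
```

```bash
python3 - <<'E'
from h import *
p,d=grab('side','s9.png')
blobs('side',p,d,'red'); carrier('side',p,d);blobs('side',p,d,'yellow')
cv2.imwrite('pics/s9z.png',cv2.resize(p[80:250,130:320][...,::-1],None,fx=4,fy=3.5))
plan([480.5,-67,40],0)
E
```

```text
side red [200. 155.] 84 ztop 118.6 mid [ 618.2 -138.5  115.4] mean [ 616.7 -134.4  116.5] min [ 600. -157.  111.] max [ 636. -120.  120.]
side red [238. 185.] 99 ztop 65.0 mid [479.4 -66.5  61.8] mean [479.3 -62.9  62.9] min [462. -85.  57.] max [497. -48.  67.]
side red [215. 227.] 171 ztop 65.4 mid [480.9 151.3  62.2] mean [480.6 154.7  63.5] min [462. 132.  58.] max [500. 171.  67.]
side red [  2. 283.] 8 ztop 163.9 mid [712.6 506.4 163.1] mean [712.8 505.9 163.2] min [711. 502. 162.] max [715. 511. 164.]
side rim 287 [[587.1, -163.5], [648.7, 55.2]]
plate 23 [[586.4, -167.9, 88.9], [596.7, -162.5, 94.3], [606.3, -154.0, 98.9]]
side yellow [246. 146.] 58 ztop 68.6 mid [ 524.5 -350.8   64.9] mean [ 524.5 -348.2   66.4] min [ 507. -369.   61.] max [ 542. -332.   69.]
ee [480.3 -66.9 166.3] axes [[0.002, 1.0, 0.0], [-0.001, 0.0, -1.0], [-1.0, 0.002, 0.001]] slide/turns [[12.63, -0.01, 0.0], [0.0, 0.001, -0.002], [-3.141, 0.003, 0.001]]
```

View pics/s9z.png

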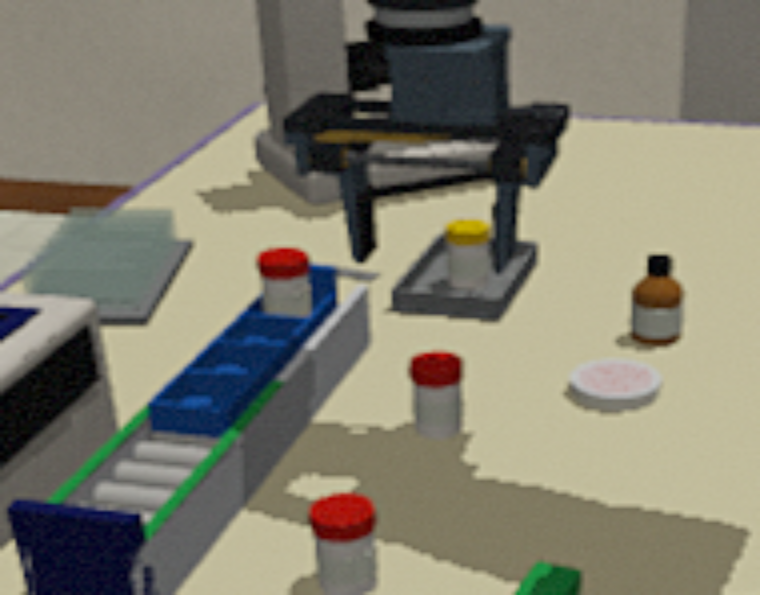

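The first red jar stands in pocket0 and the gripper is above the second.

>>> arm_command(
  slide=[
    [4,0,0],
    [8,0,0],
    [11,0,0],
    [12.4,0,0],
    [12.4,0,0],
    [12.4,0,0],
    [12.4,0,0],
    [12.4,0,0],
    [12.4,0,0],
    [12.4,0,0],
    [12.4,0,0],
    [12.4,0,0],
    [12.4,0,0],
    [12.4,0,0],
    [12.4,0,0],
  ],
  turn=[
    [0,0,0],
    [0,0,0],
    [0,0,0],
    [0,0,0],
    [0,0,0],
    [0,0,0],
    [0,0,0],
    [0,0,0],
    [0,0,0],
    [0,0,0],
    [0,0,0],
    [0,0,0],
    [0,0,0],
    [0,0,0],
    [0,0,0],
  ],
  grip=[0,0,0,0,0,255,255,255,255,255,255,255,255,255,255],
)

```text
time_s: 16.4
ee_pos: [480.1, -67.0, 41.9]
ee_rot: [75.0, 90.0, -15.0]
force: [0.6, 0.7, 1.9]
gripper_width: 39.6
```

>>> arm_command(
  slide=[
    [-4,0,0],
    [-8,0,0],
    [-12,0,0],
    [-14,4,0.5],
    [-14,8,1],
    [-14,12,1.6],
    [-14,13.9,1.6],
    [-13,13.9,1.6],
    [-10,13.9,1.6],
    [-7.5,13.9,1.6],
    [-7.5,13.9,1.6],
  ],
  turn=[
    [0,0,0],
    [0,0,0],
    [0,0,0],
    [0,0,0],
    [0,0,0],
    [0,0,0],
    [0,0,0],
    [0,0,0],
    [0,0,0],
    [0,0,0],
    [0,0,0],
  ],
  grip=[255,255,255,255,255,255,255,255,255,255,255],
)

```text
time_s: 17.32
ee_pos: [614.1, -82.2, 110.5]
ee_rot: [-98.2, 89.3, 171.8]
force: [-1.8, 1.3, -2.4]
gripper_width: 39.5
```

```bash
python3 - <<'E'
from h import *
p,d=grab('side','s10.png')
blobs('side',p,d,'red'); carrier('side',p,d)
cv2.imwrite('pics/s10z.png',cv2.resize(p[80:250,130:320][...,::-1],None,fx=4,fy=3.5))
plan([619,-83.5,96],0)
E
```

```text
side red [195. 157.] 98 ztop 133.3 mid [615.4 -81.2 129.9] mean [614.2 -76.8 131.2] min [ 597. -100.  125.] max [634. -63. 134.]
side red [215. 227.] 171 ztop 65.2 mid [481.5 151.9  62.2] mean [481.2 154.9  63.3] min [463. 132.  58.] max [500. 171.  67.]
side rim 253 [[587.3, -164.1], [649.1, 56.1]]
plate 24 [[587.0, -169.2, 89.8], [597.4, -162.1, 95.0], [614.5, -130.7, 100.4]]
ee [615.7 -82.5 113.3] axes [[-0.008, 1.0, 0.0], [0.001, 0.0, -1.0], [-1.0, -0.008, -0.001]] slide/turns [[1.73, 0.35, 0.11], [0.0, -0.001, 0.008], [-3.142, -0.013, -0.002]]
```

View pics/s10z.png

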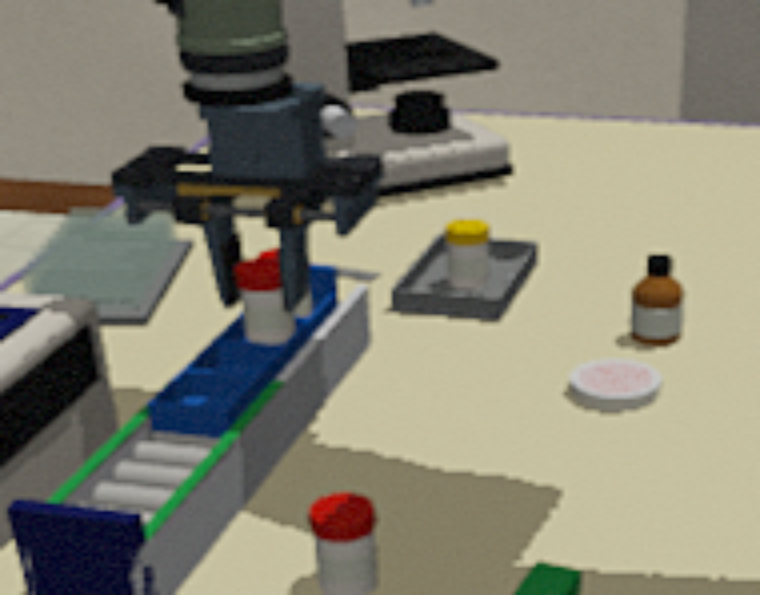

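>>> arm_command(
  slide=[
    [1.0,0.2,0.1],
    [1.4,0.2,0.1],
    [1.6,0.2,0.1],
    [1.7,0.2,0.1],
    [1.7,0.2,0.1],
  ],
  turn=[
    [0,0,0],
    [0,0,0],
    [0,0,0],
    [0,0,0],
    [0,0,0],
  ],
  grip=[255,255,255,255,255],
)

```text
time_s: 17.78
ee_pos: [621.0, -83.9, 100.2]
ee_rot: [78.9, 90.0, -11.1]
force: [-0.0, -0.0, -1.5]
gripper_width: 39.8
```

>>> arm_command(
  slide=[
    [0.2,-0.2,0],
    [0.3,-0.2,0],
    [0.4,-0.2,0],
    [0.4,-0.2,0],
  ],
  turn=[
    [0,0,0],
    [0,0,0],
    [0,0,0],
    [0,0,0],
  ],
  grip=[255,255,255,255],
)

```text
time_s: 18.12
ee_pos: [618.8, -83.9, 95.9]
ee_rot: [66.6, 90.0, -23.4]
force: [-1.1, 0.5, 0.3]
gripper_width: 39.7
```

>>> arm_command(
  slide=[
    [0.1,0,0],
    [0.15,0,0],
    [0.15,0,0],
  ],
  turn=[
    [0,0,0],
    [0,0,0],
    [0,0,0],
  ],
  grip=[255,255,255],
)

```text
time_s: 18.37
ee_pos: [618.9, -84.0, 95.8]
ee_rot: [66.5, 90.0, -23.5]
force: [-3.1, 0.3, 7.6]
gripper_width: 39.3
```

>>> arm_command(
  slide=[
    [0,0,0],
    [0,0,0],
    [0,0,0],
    [0,0,0],
    [0,0,0],
    [0,0,0],
    [-3,0,0],
    [-7,0,0],
    [-7,-2,-3.4],
    [-7,-13.8,-23.4],
    [-7,-13.8,-23.4],
    [-7,-13.8,-23.4],
    [-7,-13.8,-23.4],
    [-7,-13.8,-23.4],
    [-7,-13.8,-23.4],
    [-7,-13.8,-23.4],
    [-7,-13.8,-23.4],
    [-7,-13.8,-23.4],
  ],
  turn=[
    [0,0,0],
    [0,0,0],
    [0,0,0],
    [0,0,0],
    [0,0,0],
    [0,0,0],
    [0,0,0],
    [0,0,0],
    [0,0,0],
    [0,0,0],
    [0,0,0],
    [0,0,0],
    [0,0,0],
    [0,0,0],
    [0,0,0],
    [0,0,0],
    [0,0,0],
    [0,0,0],
  ],
  grip=[0,0,0,0,0,0,0,0,0,0,0,0,0,0,0,0,0,0],
)

```text
time_s: 19.87
ee_pos: [481.3, 149.8, 164.2]
ee_rot: [61.0, 90.0, -29.0]
force: [0.8, -0.8, 0.2]
gripper_width: 90.8
```

```bash
python3 - <<'E'
from h import *
p,d=grab('side','s11.png')
blobs('side',p,d,'red'); carrier('side',p,d);blobs('side',p,d,'yellow')
p2,d2=grab('top','t11.png');blobs('top',p2,d2,'red')
cv2.imwrite('pics/s11z.png',cv2.resize(p[80:250,130:320][...,::-1],None,fx=4,fy=3.5))
plan([481,150.5,40],0)
E
```

```text
side red [200. 156.] 42 ztop 117.9 mid [ 616.2 -128.5  115.1] mean [ 616.6 -126.3  115.2] min [ 599. -138.  111.] max [ 634. -119.  119.]
side red [197. 164.] 32 ztop 206.5 mid [512.  157.3 230.1] mean [512.7 157.2 230.8] min [494. 132. 216.] max [530. 182. 244.]
side red [215. 227.] 163 ztop 65.0 mid [481.4 151.8  61.5] mean [480.4 155.8  63.2] min [463. 132.  57.] max [499. 172.  66.]
side red [  2. 283.] 8 ztop 164.0 mid [712.8 506.1 163.3] mean [712.9 505.7 163.1] min [711. 501. 162.] max [715. 511. 164.]
side rim 181 [[587.1, -161.8], [648.8, 55.3]]
plate 18 [[587.0, -170.4, 92.1], [595.7, -162.6, 95.5], [604.8, -157.7, 98.4]]
top red [278. 141.] 85 ztop 123.4 mid [616.1 -85.4 121.9] mean [617.4 -85.2 119.8] min [ 600. -101.  116.] max [633. -70. 128.]
top red [294. 141.] 83 ztop 124.1 mid [ 617.6 -139.1  122. ] mean [ 618.3 -139.   120.5] min [ 601. -155.  116.] max [ 634. -123.  128.]
ee [481.5 149.2 164.1] axes [[0.0, 1.0, -0.001], [-0.0, -0.001, -1.0], [-1.0, 0.0, 0.0]] slide/turns [[12.41, -0.06, -0.13], [-0.001, 0.0, -0.0], [3.14, -0.0, -0.001]]
```

View pics/s11z.png

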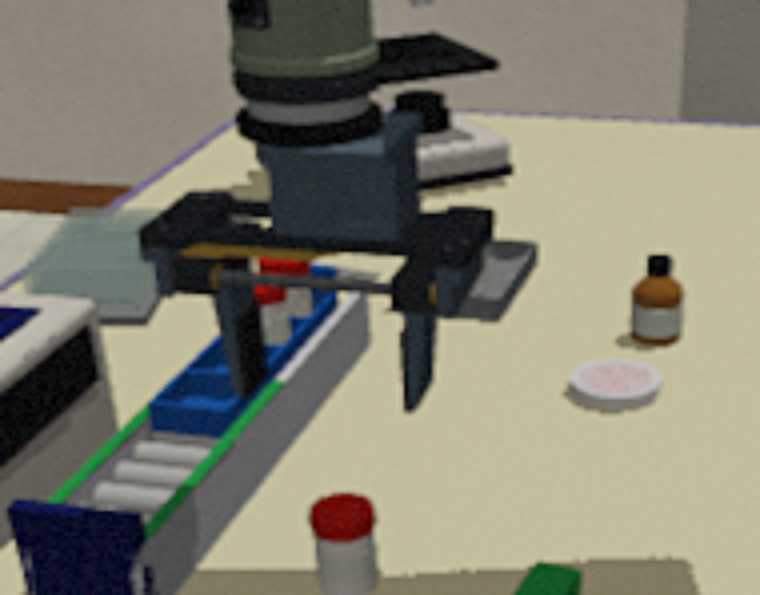

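Two red jars stand in pockets 0 and 1. The third is under the gripper.

>>> arm_command(
  slide=[
    [4,0,-0.1],
    [8,0,-0.1],
    [11,0,-0.1],
    [12.3,0,-0.1],
    [12.3,0,-0.1],
    [12.3,0,-0.1],
    [12.3,0,-0.1],
    [12.3,0,-0.1],
    [12.3,0,-0.1],
    [12.3,0,-0.1],
    [12.3,0,-0.1],
    [12.3,0,-0.1],
    [12.3,0,-0.1],
    [12.3,0,-0.1],
    [12.3,0,-0.1],
  ],
  turn=[
    [0,0,0],
    [0,0,0],
    [0,0,0],
    [0,0,0],
    [0,0,0],
    [0,0,0],
    [0,0,0],
    [0,0,0],
    [0,0,0],
    [0,0,0],
    [0,0,0],
    [0,0,0],
    [0,0,0],
    [0,0,0],
    [0,0,0],
  ],
  grip=[0,0,0,0,0,255,255,255,255,255,255,255,255,255,255],
)

```text
time_s: 21.22
ee_pos: [481.1, 151.2, 41.4]
ee_rot: [98.1, 90.0, 8.1]
force: [-0.3, 0.9, 2.1]
gripper_width: 39.7
```

>>> arm_command(
  slide=[
    [-4,0,0],
    [-8,0,0],
    [-12,0,0],
    [-14,2,2.5],
    [-14,13.8,18.1],
    [-14,13.8,18.1],
    [-14,13.8,18.1],
    [-14,13.8,18.1],
    [-14,13.8,18.1],
    [-14,13.8,18.1],
    [-14,13.8,18.1],
    [-11,13.8,18.1],
    [-7.5,13.8,18.1],
    [-7.5,13.8,18.1],
  ],
  turn=[
    [0,0,0],
    [0,0,0],
    [0,0,0],
    [0,0,0],
    [0,0,0],
    [0,0,0],
    [0,0,0],
    [0,0,0],
    [0,0,0],
    [0,0,0],
    [0,0,0],
    [0,0,0],
    [0,0,0],
    [0,0,0],
  ],
  grip=[255,255,255,255,255,255,255,255,255,255,255,255,255,255],
)

```text
time_s: 22.38
ee_pos: [613.7, -28.4, 110.0]
ee_rot: [-95.1, 89.3, 175.0]
force: [-0.3, 0.4, -1.5]
gripper_width: 39.7
```

```bash
python3 - <<'E'
from h import *
p,d=grab('side','s12.png')
blobs('side',p,d,'red'); carrier('side',p,d)
cv2.imwrite('pics/s12z.png',cv2.resize(p[80:250,130:320][...,::-1],None,fx=4,fy=3.5))
plan([619.5,-29.5,95],0)
E
```

```text
side red [203. 155.] 41 ztop 119.7 mid [593.1 -88.8 143.9] mean [ 605.7 -128.9  120.6] min [ 569. -157.  112.] max [618. -21. 176.]
side red [188. 165.] 106 ztop 133.4 mid [615.5 -24.6 130.2] mean [614.3 -21.4 131.6] min [598. -43. 126.] max [633.  -6. 135.]
side red [  2. 283.] 8 ztop 164.0 mid [712.3 505.2 163. ] mean [712.9 505.8 163.1] min [711. 501. 162.] max [714. 509. 164.]
side rim 222 [[586.5, -163.5], [646.7, 56.3]]
plate 23 [[586.2, -169.1, 89.0], [597.0, -161.8, 95.4], [603.9, -158.8, 98.8]]
ee [615.3 -28.5 113. ] axes [[-0.009, 1.0, 0.001], [0.001, 0.001, -1.0], [-1.0, -0.009, -0.001]] slide/turns [[1.8, 0.44, 0.1], [0.001, -0.001, 0.009], [-3.14, -0.014, -0.001]]
```

View pics/s12z.png

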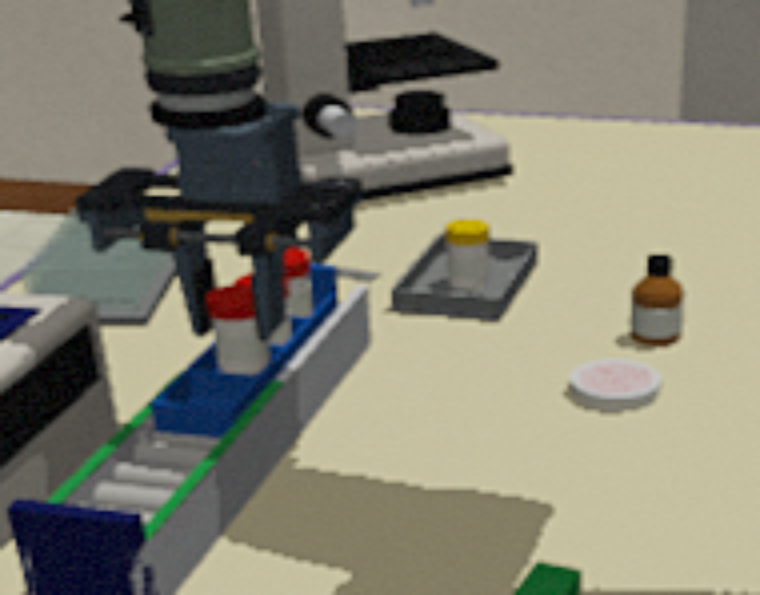

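>>> arm_command(
  slide=[
    [1.0,0,0.1],
    [1.4,0,0.1],
    [1.8,0,0.1],
    [2.0,0,0.1],
    [2.0,0,0.1],
    [2.0,0,0.1],
  ],
  turn=[
    [0,0,0],
    [0,0,0],
    [0,0,0],
    [0,0,0],
    [0,0,0],
    [0,0,0],
  ],
  grip=[255,255,255,255,255,255],
)

```text
time_s: 22.93
ee_pos: [619.1, -30.9, 96.7]
ee_rot: [81.7, 89.9, -8.3]
force: [0.2, 0.0, -1.0]
gripper_width: 39.7
```

>>> arm_command(
  slide=[
    [0.1,0,-0.1],
    [0.2,0,-0.1],
    [0.25,0,-0.1],
    [0.25,0,-0.1],
  ],
  turn=[
    [0,0,0],
    [0,0,0],
    [0,0,0],
    [0,0,0],
  ],
  grip=[255,255,255,255],
)

```text
time_s: 23.27
ee_pos: [619.3, -29.8, 95.3]
ee_rot: [89.0, 89.9, -1.0]
force: [-1.4, 0.1, 6.5]
gripper_width: 39.6
```

>>> arm_command(
  slide=[
    [0,0,0],
    [0,0,0],
    [0,0,0],
    [0,0,0],
    [0,0,0],
    [0,0,0],
    [-3,0,0],
    [-7,0,0],
    [-9,0,0],
    [-9,0,19],
    [-9,0,19],
    [-9,0,19],
    [-9,0,19],
    [-9,0,19],
    [-9,0,19],
    [-9,0,19],
    [-9,0,19],
    [-9,0,19],
  ],
  turn=[
    [0,0,0],
    [0,0,0],
    [0,0,0],
    [0,0,0],
    [0,0,0],
    [0,0,0],
    [0,0,0],
    [0,0,0],
    [0,0,0],
    [0,0,0],
    [0,0,0],
    [0,0,0],
    [0,0,0],
    [0,0,0],
    [0,0,0],
    [0,0,0],
    [0,0,0],
    [0,0,0],
  ],
  grip=[0,0,0,0,0,0,0,0,0,255,255,255,255,255,255,255,255,255],
)

```text
time_s: 24.77
ee_pos: [618.8, -218.5, 183.6]
ee_rot: [-151.0, 90.0, 119.1]
force: [-0.8, -0.3, -0.6]
gripper_width: 33.9
```

```bash
python3 - <<'E'
from h import *
p,d=grab('side','s13.png')
blobs('side',p,d,'red'); carrier('side',p,d);blobs('side',p,d,'yellow')
p2,d2=grab('top','t13.png');blobs('top',p2,d2,'red');blobs('top',p2,d2,'yellow');carrier('top',p2,d2)
cv2.imwrite('pics/s13z.png',cv2.resize(p[60:260,100:340][...,::-1],None,fx=3,fy=3))
# end stop
P=cloud('side',d);h=cv2.cvtColor(p,cv2.COLOR_RGB2HSV)
m=(h[...,0]>110)&(h[...,0]<128)&(h[...,1]>150)&(P[...,2]>76)&(P[...,2]<90)&(P[...,1]>180)&(abs(P[...,0]-621)<50);q=P[m];print(m.sum(),np.percentile(q,[2,50,98],axis=0).round(1).tolist())
plan([620,-205,90],0);print(env.state()['gripper_width'])
E
```

```text
side red [194. 163.] 282 ztop 119.0 mid [617.6 -83.  115.8] mean [615.7 -73.9 116.9] min [ 598. -155.  111.] max [637. -11. 121.]
side red [  2. 283.] 8 ztop 164.2 mid [713.2 505.8 163.3] mean [712.9 505.7 163.1] min [711. 501. 162.] max [715. 511. 165.]
side rim 224 [[586.3, -163.8], [646.3, 56.0]]
plate 23 [[587.2, -168.8, 88.8], [597.1, -162.0, 94.3], [604.4, -158.9, 98.4]]
side yellow [246. 146.] 61 ztop 69.0 mid [ 524.8 -353.6   66.1] mean [ 524.6 -349.1   66.6] min [ 507. -371.   61.] max [ 542. -336.   71.]
top red [262. 141.] 91 ztop 123.8 mid [617.7 -30.1 122.5] mean [617.3 -30.1 120.1] min [601. -47. 116.] max [634. -13. 129.]
top red [279. 141.] 51 ztop 123.9 mid [615.8 -85.4 121. ] mean [616.5 -87.3 120.3] min [ 600. -101.  116.] max [631. -70. 126.]
top red [294. 141.] 80 ztop 123.2 mid [ 617.8 -137.6  120.9] mean [ 618.6 -139.2  120.1] min [ 602. -155.  115.] max [ 634. -120.  127.]
top yellow [355. 173.] 35 ztop 74.0 mid [ 526.8 -353.6   71.2] mean [ 527.4 -354.5   70.3] min [ 512. -369.   66.] max [ 541. -338.   76.]
top rim 171 [[587.7, -160.5], [646.8, 55.0]]
plate 19 [[597.7, -167.3, 95.9], [617.7, -164.3, 100.4], [640.2, -160.3, 104.4]]
159 [[584.6, 204.2, 76.3], [623.4, 213.7, 82.1], [662.1, 217.6, 84.5]]
ee [ 619.  -218.5  183.8] axes [[0.0, 1.0, 0.002], [0.0, 0.002, -1.0], [-1.0, 0.0, -0.0]] slide/turns [[9.38, 0.1, -1.34], [0.002, -0.0, -0.0], [-3.14, 0.0, -0.0]]
26.14160889968972
```

View pics/s13z.png

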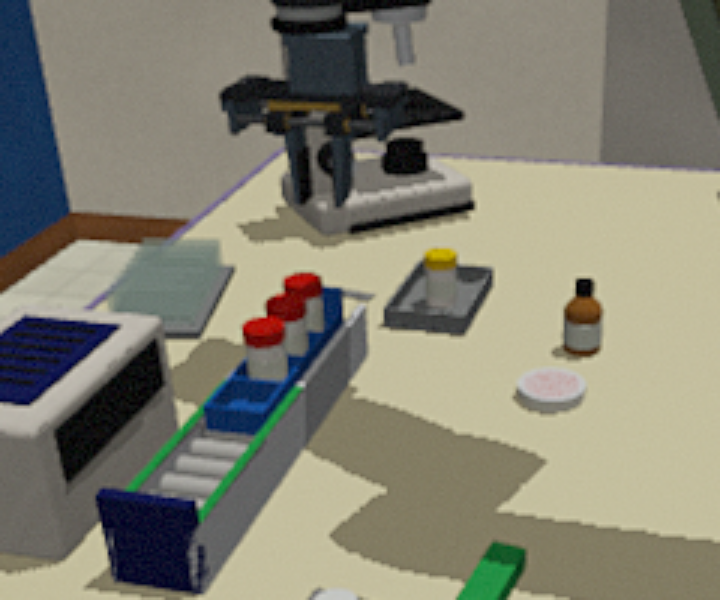

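>>> arm_command(
  slide=[
    [2,0.1,0],
    [5,0.1,0],
    [8,0.1,0],
    [10.5,0.1,0],
    [10.5,0.1,0],
    [10.5,0.1,-1.0],
    [10.5,0.1,-2.0],
    [10.5,0.1,-3.0],
    [10.5,0.1,-4],
    [10.5,0.1,-4],
  ],
  turn=[
    [0,0,0],
    [0,0,0],
    [0,0,0],
    [0,0,0],
    [0,0,0],
    [0,0,0],
    [0,0,0],
    [0,0,0],
    [0,0,0],
    [0,0,0],
  ],
  grip=[255,255,255,255,255,255,255,255,255,255],
)

```text
time_s: 25.7
ee_pos: [620.7, -177.7, 80.5]
ee_rot: [88.5, 89.8, -1.4]
force: [-0.2, 0.8, 0.7]
gripper_width: 0.5
```

```bash
python3 - <<'E'
from h import *
p,d=grab('side','s14.png'); carrier('side',p,d)
cv2.imwrite('pics/s14z.png',cv2.resize(p[60:260,100:340][...,::-1],None,fx=3,fy=3))
plan([620,-30,78],0);print(env.state()['force'])
E
```

```text
side rim 228 [[587.0, -149.7], [646.0, 68.9]]
plate 26 [[589.2, -176.5, 89.4], [598.9, -149.3, 94.2], [608.9, -141.3, 102.7]]
ee [ 620.4 -178.4   80. ] axes [[0.002, 1.0, 0.002], [-0.0, 0.002, -1.0], [-1.0, 0.002, 0.0]] slide/turns [[0.2, -0.01, -14.84], [0.002, 0.0, -0.002], [-3.14, 0.003, 0.0]]
[ 0.14532395 -0.08774406  0.80273682]
```

View pics/s14z.png

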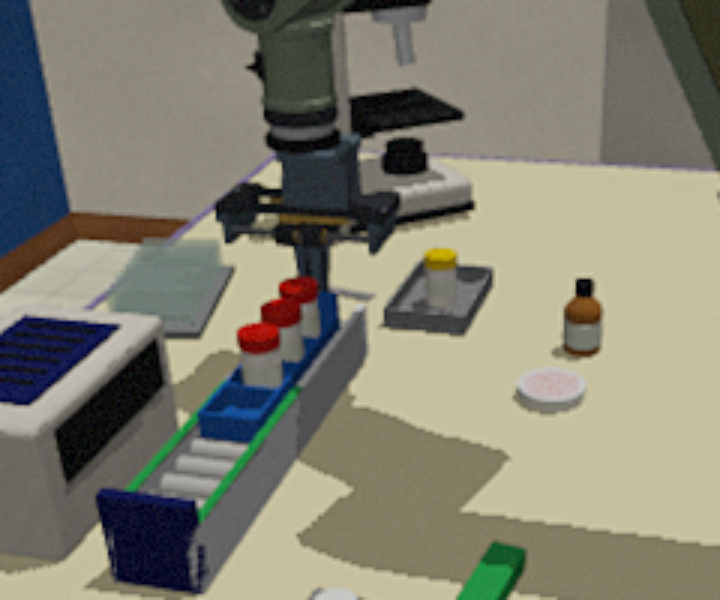

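>>> arm_command(
  slide=[
    [0.2,0,-0.5],
    [0.2,0,-1.0],
    [0.2,0,-1.6],
    [0.2,0,-2.3],
    [0.2,0,-3.0],
    [0.2,0,-3.7],
    [0.2,0,-4.4],
    [0.2,0,-5.1],
    [0.2,0,-5.8],
    [0.2,0,-6.5],
    [0.2,0.1,-7.2],
    [0.2,0.1,-7.9],
    [0.2,0.1,-8.6],
    [0.2,0.1,-9.3],
    [0.2,0.1,-10],
    [0.2,0.1,-10.6],
    [0.2,0.1,-11.1],
    [0.2,0.1,-11.5],
    [0.2,0.1,-11.9],
    [0.2,0.1,-12.1],
  ],
  turn=[
    [0,0,0],
    [0,0,0],
    [0,0,0],
    [0,0,0],
    [0,0,0],
    [0,0,0],
    [0,0,0],
    [0,0,0],
    [0,0,0],
    [0,0,0],
    [0,0,0],
    [0,0,0],
    [0,0,0],
    [0,0,0],
    [0,0,0],
    [0,0,0],
    [0,0,0],
    [0,0,0],
    [0,0,0],
    [0,0,0],
  ],
  grip=[255,255,255,255,255,255,255,255,255,255,255,255,255,255,255,255,255,255,255,255],
)

```text
time_s: 27.42
ee_pos: [620.8, -58.2, 76.5]
ee_rot: [-157.2, 90.0, 112.8]
force: [1.5, -1.9, -0.6]
gripper_width: 0.0
```

```bash
python3 - <<'E'
from h import *
p,d=grab('side','s15.png'); carrier('side',p,d); blobs('side',p,d,'red');blobs('side',p,d,'yellow')
cv2.imwrite('pics/s15z.png',cv2.resize(p[60:260,100:340][...,::-1],None,fx=3,fy=3))
plan([620,-30,78],0);print(env.state()['force'])
E
```

```text
side rim 291 [[588.5, -35.9], [648.6, 184.3]]
plate 33 [[589.6, -52.6, 89.0], [599.9, -34.4, 93.9], [609.6, -30.8, 98.6]]
side red [176. 183.] 386 ztop 119.0 mid [620.3  37.8 115.6] mean [618.   52.4 116.9] min [601. -44. 111.] max [640. 119. 120.]
side red [  2. 283.] 8 ztop 163.7 mid [712.5 506.  163.3] mean [712.9 505.8 163.1] min [711. 501. 162.] max [714. 511. 164.]
side yellow [246. 146.] 61 ztop 68.9 mid [ 524.7 -352.9   66.1] mean [ 524.3 -348.9   66.6] min [ 507. -371.   61.] max [ 542. -335.   71.]
ee [620.7 -58.   76.6] axes [[-0.0, 1.0, 0.0], [0.001, 0.0, -1.0], [-1.0, -0.0, -0.001]] slide/turns [[-0.14, -0.07, -2.8], [0.0, -0.001, 0.0], [-3.141, -0.001, -0.001]]
[-0.73080834  0.46378498  0.62643644]
```

View pics/s15z.png

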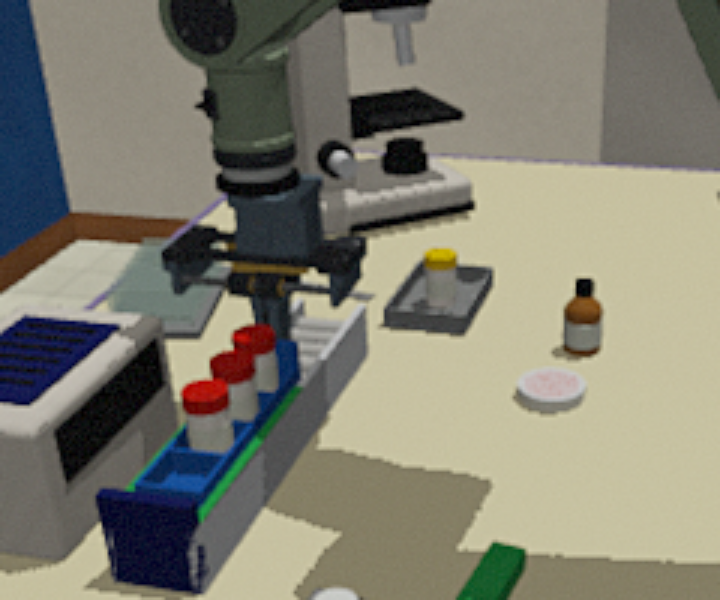

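The carrier front is at y≈184 with about 20 mm to go and all jars upright. I'll push slowly until contact.

>>> arm_command(
  slide=[
    [0,0,-0.3],
    [0,0,-0.6],
    [0,0,-0.9],
    [0,0,-1.2],
    [0,0,-1.5],
    [0,0,-1.8],
    [0,0,-2.0],
    [0,0,-2.2],
    [0,0,-2.2],
  ],
  turn=[
    [0,0,0],
    [0,0,0],
    [0,0,0],
    [0,0,0],
    [0,0,0],
    [0,0,0],
    [0,0,0],
    [0,0,0],
    [0,0,0],
  ],
  grip=[255,255,255,255,255,255,255,255,255],
)

```text
time_s: 28.22
ee_pos: [620.9, -37.0, 76.7]
ee_rot: [20.6, 89.9, -69.3]
force: [1.6, -2.3, 0.1]
gripper_width: 0.5
```

```bash
python3 - <<'E'
from h import *
p,d=grab('side','s16.png'); carrier('side',p,d)
print(env.state()['force'])
E
```

```text
side rim 238 [[589.3, -14.5], [648.6, 186.7]]
plate 34 [[591.2, -32.6, 88.5], [600.4, -12.6, 95.2], [610.0, -9.7, 99.1]]
[ 1.52228876 -2.22420702 -0.72490588]
```

>>> arm_command(
  slide=[
    [0,0,-0.2],
    [0,0,-0.4],
    [0,0,-0.6],
    [0,0,-0.6],
  ],
  turn=[
    [0,0,0],
    [0,0,0],
    [0,0,0],
    [0,0,0],
  ],
  grip=[255,255,255,255],
)

```text
time_s: 28.6
ee_pos: [620.5, -36.9, 76.9]
ee_rot: [-2.6, 89.4, -92.4]
force: [-0.2, -20.6, 0.2]
gripper_width: 0.5
```

A firm 20 N with no more motion means it is home. I'll back off and check.

>>> arm_command(
  slide=[
    [0,0,0.6],
    [0,0,1.5],
    [0,0,3.5],
    [0,0,5],
    [-4,0,5],
    [-8,0,5],
    [-12,0,5],
    [-12,0,5],
  ],
  turn=[
    [0,0,0],
    [0,0,0],
    [0,0,0],
    [0,0,0],
    [0,0,0],
    [0,0,0],
    [0,0,0],
    [0,0,0],
  ],
  grip=[255,255,255,255,255,255,255,255],
)

```text
time_s: 29.27
ee_pos: [625.2, -81.6, 205.8]
ee_rot: [85.5, 89.1, -4.6]
force: [2.0, -1.2, 0.7]
gripper_width: 0.5
```

```bash
python3 - <<'E'
from h import *
p,d=grab('side','s17.png'); carrier('side',p,d); blobs('side',p,d,'red');blobs('side',p,d,'yellow')
p2,d2=grab('top','t17.png');blobs('top',p2,d2,'red');blobs('top',p2,d2,'yellow');carrier('top',p2,d2);blobs('top',p2,d2,'green')
im=cv2.resize(p[60:260,100:340][...,::-1],(390,325));im2=cv2.resize(p2[110:220,120:270][...,::-1],(400,325))
cv2.imwrite('pics/s17z.png',np.hstack([im,im2]))
plan([557,395.5,160],0)
E
```

```text
side rim 236 [[588.6, -13.2], [649.1, 186.8]]
plate 31 [[591.1, -20.4, 88.6], [600.0, -12.6, 94.2], [608.8, -9.3, 98.4]]
side red [172. 187.] 398 ztop 118.8 mid [619.9  66.6 115.7] mean [618.2  74.7 116.9] min [600.  -7. 111.] max [640. 141. 120.]
side yellow [246. 146.] 62 ztop 68.5 mid [ 524.6 -351.6   65.3] mean [ 524.2 -348.6   66.5] min [ 507. -371.   61.] max [ 543. -333.   70.]
top red [218. 138.] 92 ztop 123.4 mid [620.5 117.9 121.3] mean [620.7 119.2 120.4] min [603. 101. 115.] max [638. 135. 127.]
top red [233. 139.] 67 ztop 124.1 mid [618.7  64.2 121.6] mean [620.3  65.9 120.4] min [600.  47. 116.] max [637.  81. 127.]
top red [250. 138.] 77 ztop 124.4 mid [622.5  10.4 121.6] mean [623.5   9.  120.8] min [607.  -6. 117.] max [638.  27. 127.]
top yellow [354. 170.] 10 ztop 71.6 mid [ 535.3 -349.6   70.2] mean [ 535.9 -349.8   70. ] min [ 530. -359.   67.] max [ 541. -341.   74.]
top rim 165 [[590.1, -2.7], [650.4, 187.4]]
plate 18 [[598.5, -16.8, 93.2], [627.1, -13.5, 98.5], [645.2, -10.6, 102.8]]
top green [221. 151.] 19 ztop 64.8 mid [589.5 109.3  62.3] mean [589.7 107.7  61.9] min [587.  89.  58.] max [592. 130.  67.]
ee [621.7 -81.  198.9] axes [[0.005, 1.0, -0.0], [0.0, -0.0, -1.0], [-1.0, 0.005, -0.0]] slide/turns [[3.87, -6.5, -47.65], [-0.0, -0.0, -0.005], [3.141, -0.007, 0.0]]
```

View pics/s17z.png

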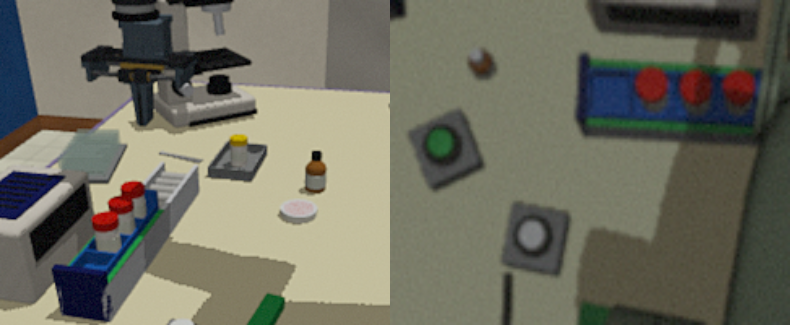

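The carrier is flush against the end stop with three jars upright, and the yellow jar is in the tray. Next is the green button.

>>> arm_command(
  slide=[
    [3,-6.4,-47.6],
    [3,-6.4,-47.6],
    [3,-6.4,-47.6],
    [3,-6.4,-47.6],
    [3,-6.4,-47.6],
    [3,-6.4,-47.6],
    [3,-6.4,-47.6],
    [3,-6.4,-47.6],
    [3,-6.4,-47.6],
    [3,-6.4,-47.6],
    [3,-6.4,-47.6],
    [3,-6.4,-47.6],
    [3,-6.4,-47.6],
    [6,-6.4,-47.6],
    [9.5,-6.4,-47.6],
    [10.5,-6.4,-47.6],
    [10.5,-6.4,-47.6],
    [10.5,-6.4,-47.6],
  ],
  turn=[
    [0,0,0],
    [0,0,0],
    [0,0,0],
    [0,0,0],
    [0,0,0],
    [0,0,0],
    [0,0,0],
    [0,0,0],
    [0,0,0],
    [0,0,0],
    [0,0,0],
    [0,0,0],
    [0,0,0],
    [0,0,0],
    [0,0,0],
    [0,0,0],
    [0,0,0],
    [0,0,0],
  ],
  grip=[255,255,255,255,255,255,255,255,255,255,255,255,255,255,255,255,255,255],
)

```text
time_s: 30.87
ee_pos: [556.8, 394.3, 91.1]
ee_rot: [-55.9, 89.9, -146.0]
force: [0.2, 0.1, 1.0]
gripper_width: 0.6
```

```bash
python3 - <<'E'
from h import *
p,d=grab('side','s18.png'); blobs('side',p,d,'green')
cv2.imwrite('pics/s18z.png',cv2.resize(p[200:360,60:300][...,::-1],None,fx=3,fy=3))
plan([557,395.5,58],0)
E
```

```text
side green [185. 208.] 117 ztop 62.3 mid [586.6  75.6  61.3] mean [587.2  82.8  61.1] min [582. -18.  58.] max [592. 169.  64.]
side green [263. 254.] 359 ztop 21.0 mid [358.7 171.2  18.1] mean [358.2 174.8  19.4] min [339. 131.  13.] max [378. 212.  23.]
side green [138. 299.] 252 ztop 58.0 mid [557.1 395.2  68. ] mean [555.1 398.3  56.6] min [540. 378.  50.] max [574. 412.  86.]
ee [557.7 395.   92.7] axes [[0.001, 1.0, -0.001], [0.001, -0.001, -1.0], [-1.0, 0.001, -0.001]] slide/turns [[3.47, -0.07, -0.05], [-0.001, -0.001, -0.001], [3.141, -0.002, 0.001]]
```

View pics/s18z.png

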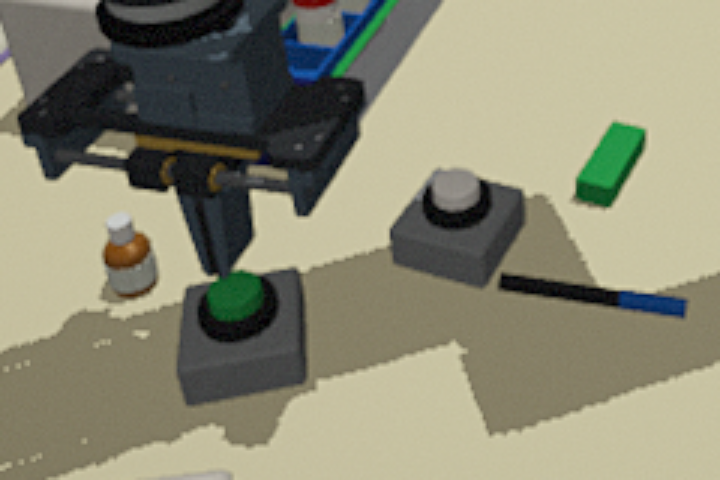

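>>> arm_command(
  slide=[
    [1.5,0,0],
    [2.6,0,0],
    [3.1,0,0],
    [3.3,0,0],
    [3.4,0,0],
    [3.4,0,0],
  ],
  turn=[
    [0,0,0],
    [0,0,0],
    [0,0,0],
    [0,0,0],
    [0,0,0],
    [0,0,0],
  ],
  grip=[255,255,255,255,255,255],
)

```text
time_s: 31.42
ee_pos: [557.7, 395.3, 59.4]
ee_rot: [111.7, 89.9, 21.7]
force: [-0.1, -1.4, 4.7]
gripper_width: 0.6
```

>>> arm_command(
  slide=[
    [0.1,0,0],
    [0.2,0,0],
    [0.25,0,0],
    [0.25,0,0],
  ],
  turn=[
    [0,0,0],
    [0,0,0],
    [0,0,0],
    [0,0,0],
  ],
  grip=[255,255,255,255],
)

```text
time_s: 31.75
ee_pos: [557.6, 395.3, 59.1]
ee_rot: [113.8, 89.8, 23.8]
force: [-2.3, -3.6, 14.4]
gripper_width: 0.1
```

The button is on its hard stop at 14 N. I'll release it.

>>> arm_command(
  slide=[
    [-2,0,0],
    [-5,0,0],
    [-9,0,0],
    [-12,0,0],
    [-12,0,0],
    [-12,0,0],
  ],
  turn=[
    [0,0,0],
    [0,0,0],
    [0,0,0],
    [0,0,0],
    [0,0,0],
    [0,0,0],
  ],
  grip=[255,255,255,255,255,255],
)

```text
time_s: 32.25
ee_pos: [557.7, 395.7, 178.2]
ee_rot: [124.4, 89.7, 34.4]
force: [0.4, 0.2, -0.1]
gripper_width: -0.1
```

```bash
python3 - <<'E'
from h import *
p,d=grab('side','s19.png'); carrier('side',p,d); blobs('side',p,d,'red');blobs('side',p,d,'yellow');blobs('side',p,d,'green')
p2,d2=grab('top','t19.png');blobs('top',p2,d2,'red');blobs('top',p2,d2,'yellow');carrier('top',p2,d2)
cv2.imwrite('pics/s19z.png',cv2.resize(p[120:340,60:330][...,::-1],None,fx=2.9,fy=2.7))
E
```

```text
side rim 179 [[588.6, -13.8], [647.9, 188.0]]
plate 30 [[590.4, -19.0, 88.9], [599.1, -12.4, 95.0], [609.2, -10.5, 98.6]]
side red [180. 179.] 184 ztop 119.4 mid [553.7 176.2 200.2] mean [613.4  38.  120.7] min [468.  -9. 112.] max [639. 361. 289.]
side red [  2. 283.] 8 ztop 163.8 mid [712.9 505.7 163.1] mean [712.9 505.8 163.2] min [712. 501. 162.] max [714. 510. 164.]
side yellow [246. 146.] 62 ztop 68.6 mid [ 524.9 -349.9   66.3] mean [ 524.6 -348.5   66.4] min [ 508. -369.   61.] max [ 542. -331.   72.]
side green [182. 211.] 141 ztop 62.5 mid [586.9  94.8  64.7] mean [587.3  99.3  61.3] min [581. -18.  59.] max [592. 207.  71.]
side green [263. 254.] 360 ztop 21.0 mid [358.5 171.3  18. ] mean [358.3 175.1  19.5] min [339. 130.  13.] max [378. 212.  23.]
side green [138. 298.] 252 ztop 57.9 mid [557.  396.1  54.5] mean [555.4 397.6  56. ] min [540. 380.  50.] max [574. 413.  59.]
top red [218. 138.] 87 ztop 124.1 mid [620.6 120.8 122. ] mean [620.1 119.2 120.7] min [603. 104. 116.] max [638. 138. 128.]
top red [234. 139.] 89 ztop 124.1 mid [619.1  63.9 121.9] mean [619.1  62.6 120.7] min [602.  47. 117.] max [636.  81. 127.]
top red [250. 139.] 89 ztop 123.9 mid [620.6  10.4 121.7] mean [619.8  10.  120.3] min [603.  -7. 116.] max [638.  27. 127.]
top yellow [352. 172.] 8 ztop 76.2 mid [ 534.8 -349.4   75.1] mean [ 535.4 -348.3   74.1] min [ 529. -355.   71.] max [ 541. -344.   79.]
top rim 165 [[590.4, -6.1], [650.4, 187.4]]
plate 35 [[591.4, -17.7, 92.4], [611.0, -14.2, 98.4], [645.2, -10.7, 105.3]]
```

View pics/s19z.png

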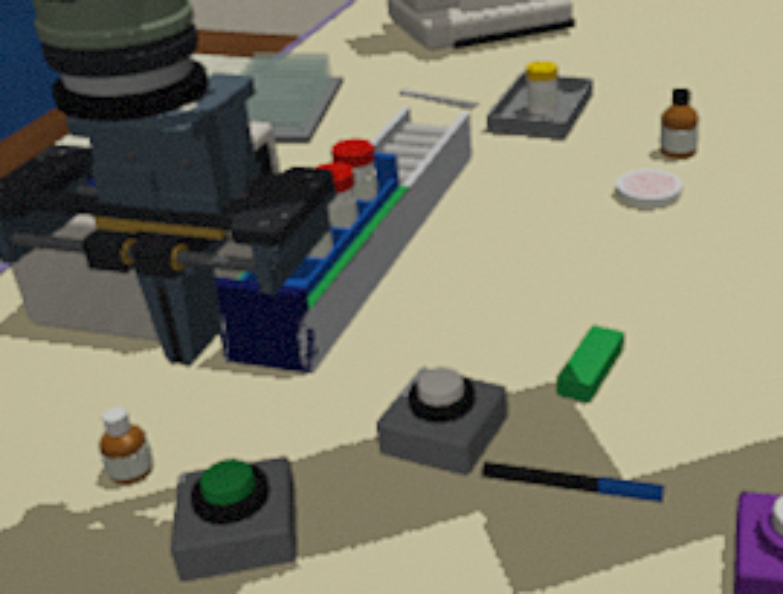

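Everything checks out, so I'm handing in.

```bash
python3 - <<'E'
from h import *
print(env.job_done())
E
```

```text
the job is handed in; nothing more can be done
None
```

The job is done and handed in at about 32 s of the 200 s; no verdict was reported.

I did it in this order:
1. **Clear button:** I pressed the white button to its hard stop (about 20 N) and released it.
2. **Finished jar:** Only one yellow-capped jar was present. I moved it into the grey tray.
3. **Fresh jars:** I found three red-capped jars and stood them in pockets 0, 1 and 2. The pictures showed no fourth.
4. **Carrier:** I pushed it until it stopped moving against the end stop at about 20 N.
5. **Start button:** I pressed the green button to its hard stop (about 14 N) and let it spring back.

The last pictures showed these states:
- **Carrier:** its push plate is still where I left it, so the front end is flush with the end stop.
- **Red jars:** the caps are about 54 mm apart and about 119 mm high in the side camera, which fits jars standing upright on the pocket floors.
- **Yellow jar:** it stands upright in the tray.
- **Buttons:** both are up. I measured the green button's height, but judged the white one from the picture alone.
- **Bystanders:** the ones I could see look unmoved; I did not measure them. The purple look-alike was not touched.

No check failed. The top camera reads about 4–5 mm higher than the side camera throughout, so I relied on the side camera and on contact force for heights. In the last top view the yellow cap was mostly in shadow, so its position comes from the side view.

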